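# Set out the tofu pressing corner

## Task

Set out the pressing corner for the next batch: put the red-brown wooden mould in the middle of the slatted bamboo stand, lined up lengthwise with it, lay the pale cover board squarely on top of the mould, and stand the iron weight upright on the middle of the cover. Stand the amber jar in the middle of whichever round coaster is farther to the robot's left and the yellow cup, mouth up, in the middle of the other one. Leave the green bottle and the white dish where they are, standing.

Things in the scene. Friction and masses are not known exactly. Their poses are not given: they have to be found in the camera images.
- stand: slatted bamboo press stand, fixed to the bench: 150 mm long (its x) by 100 mm wide (its y), flat slatted top 18 mm above the bench, slats running lengthwise. Origin: centre of its underside, on the bench; z up
- coaster_a: one of two round woven-bamboo coasters of one size, fixed to the bench: flat floor 5 mm above the bench, 12 mm high rim with brown and yellow stripes, 95 mm outer and 86 mm inner diameter. Origin: centre of its underside, on the bench. Which of the two is at the robot's left (greater y) changes from start to start
- coaster_b: one of two round woven-bamboo coasters of one size, fixed to the bench: flat floor 5 mm above the bench, 12 mm high rim with brown and green stripes, 95 mm outer and 86 mm inner diameter. Origin: centre of its underside, on the bench. Which of the two is at the robot's left (greater y) changes from start to start
- mould_center (a point): red-brown open-topped wooden mould box with dark drain holes in its long sides, loose, about 200 g: 112 mm long (its x), 56 mm wide (its y), 45 mm high, walls 10 mm. Point: its centre, half-way up (22.5 mm above its underside); z up. It stands on the bench at the start, open side up. Either way round is alike
- cover_center (a point): pale flat wooden cover board with two blue stripes across it, loose, about 100 g: 118 mm long (its x), 56 mm wide (its y), 20 mm thick. Point: its centre, half-way up (10 mm above its underside); z up. It lies flat on the bench at the start. Either way round is alike
- weight_center (a point): dark round iron weight, loose, about 600 g: body 54 mm in diameter and 36 mm high, a 20 mm neck, then a grip knob 26 mm in diameter from 47 to 68 mm above its underside. Point: on its axis, half-way up (34 mm above its underside), so the knob's middle is 23 mm above this point; z up
- jar_center (a point): amber glass jar with a white cap, loose, about 220 g: 52 mm in diameter, 80 mm high. Point: on its axis, half-way up (40 mm above its underside); z up
- cup_center (a point): empty yellow plastic measuring cup, loose, about 60 g: 60 mm in diameter at the rim, narrowing towards the foot, 65 mm high, wall 3 mm, no handle. Point: on its axis, half-way up (32.5 mm above its underside); z up
- flask_center (a point): bystander, loose: slim green glass bottle with a green cap, 50 mm in diameter, 115 mm high; to be left alone. Point: on its axis, half-way up
- dish_center (a point): bystander, loose: small white dish, 64 mm in diameter, 32 mm high; to be left alone. Point: on its axis, half-way up
Things that resemble listed ones, but are neither listed nor needed, are in the scene too. Leave any turquoise look-alike of the stand alone.

How it is judged:
By the outcome, as a careful person would: the job done as asked, in the order asked, and still so for the second after the job is handed in, with the robot touching nothing.
It also fails if it takes over 144 s, if anything falls off the work surface, if the arm or the gripper's body presses on something with over 40 N, if the wrist force passes 120 N, or if a joint passes its speed limit or range.

## Robot

A 6-joint arm with a two-finger parallel gripper is mounted at the origin on the work surface. World frame = base frame: x ahead of the robot, y to its left, z up, the work surface at z = 0. Lengths are in mm, angles in rad, forces in N, time in s.
With the tool pointing down it reaches from about 275 to 750 mm from the base axis. Payload 10.2 kg.
Tool frame: the origin (TCP) lies at the very end of the fingers, on their centre line; the grasp point (between the pads) lies 19 mm behind it (ctrl.tcp_to_grasp is the distance from the TCP to the grasp point, in mm); z points along the fingers, y is the direction in which the jaws open and shut (so a half turn about z gives the same grasp; the last joint's range is limited). The gripper opens to 85 mm and grips with 20 to 120 N. Pads are 22 mm wide; open, the fingers measure 114 mm over their backs; the gripper's body (76 mm by 85 mm) begins 54 mm behind the grasp point. The pads swing forward as they close: fully open they stand 13 mm farther back than shut.
Start: joints at [-1.336, 0.313, 1.498, -0, 1.331, -0.223], TCP at [232.026, -470.951, 231.294] pointing down, gripper open.
Joint ranges: [-2.94, 2.94], [-0.97, 2.17], [0.19, 2.56], [-1.23, 4.37], [0.02, 3.11], [-2.88, 2.88]. Speed limits (rad/s): [2.39, 2.39, 3.01, 3.14, 3.14, 3.14].

## Interface

Orientations are given as a unit quaternion [w, x, y, z].
In Python, from rig import ctrl, cams, job gives the robot as it stands. The module is installed in compiled form; this text tells all that it offers.
- The arm moves only by the tool drive_tool, never from a script. Its arguments are lists of equal length, an entry for each row: "gripper": the opening, from 0 (shut) to 1 (fully open); "dp": the shift along the tool's x, y, z normalised to -1 to 1, where 1 is 0.2 m, a list of three; "twist": the turn about the tool's z normalised to -1 to 1, where 1 is 90 degrees. In form: {"gripper": [gripper, ...], "dp": [[tx, ty, tz], ...], "twist": [twist, ...]}. A call has 1 to 20 rows; each row is the pose to reach, as a shift and turn from the pose commanded when the call began, along the tool's axes at that moment; what a row does not reach only later rows make up. A row lasts 1/10 s, in which the tool goes at most 50 mm and 8.59 degrees, less where a joint would pass 70% of its speed; a pose out of reach is approached as far as the arm can. A call with a number of a shift or a turn outside -1 to 1 is refused whole. A call with a gripper value outside its range is refused whole. The fingers move at their own pace and stop on an object; "newtons" is the grip in N (left out, the last holds). Time passes only in rows, so rows that repeat a pose let the fingers close. It gives the time, the measured TCP pose, the force and the opening at its end, in the units of the state.
- ctrl.sense(): the state, without advancing time (a new reading comes with each control period).
- cams.capture(name): name is "scene" or "top"; returns a dict with "pixels" (400x640x3 uint8, red, green, blue), "camera_matrix" (3x3 intrinsics, pixels), "xyz" and "orientation" of the camera in the world. Camera axes: x right, y down, z forward; pixel columns grow to the right and rows downward; lengths in mm; the calibration is good to about 2 mm. A picture is of the moment at which its call begins. There is no depth.
- job.finish_job(): hands the job in, once; it reports no verdict.
The state is a dict: "time_s": time; "joints": joint angles; "dq": joint speeds; "tau": joint torques, N m; "eef_pos": TCP position; "ee_rot": TCP orientation; "force": force on the tool from outside, world axes, zero at the start; "wrist_torque": the same for the moment, N m; "grip_width": opening from 0.0 (shut) to 1.0 (fully open).
Only numpy, scipy, OpenCV 4.12 (cv2) and the standard library are available. Lean on these libraries where they do the work, as an engineer would, in place of code of your own. Each camera call takes 0.05 s, during which the arm holds its last target.

## Working session

There is one attempt and no reset: what is moved stays moved. The work goes in short steps, Python scripts to look and compute and a tool call to move; the robot and the scene stay as the last step left them, time stands still between calls to the robot, and variables do not carry over. Pictures are saved under pics/ and viewed, and the job is handed in when it is done.

Besides the shell and the picture viewer there is one more tool, called after "Call:" as name(argument=value, ...), one argument or row to a line, values as JSON. drive_tool: Moves the arm, as the interface text tells. Scaled input: -1 to 1 covers 0.2 m each way for a shift and 90 degrees each way for a turn. Its arguments: {"type":"object","properties":{"gripper":{"type":"array","items":{"type":"number"}},"dp":{"type":"array","items":{"type":"array","items":{"type":"number"}}},"twist":{"type":"array","items":{"type":"number"}},"newtons":{"type":"number"}},"required":["gripper","dp","twist"]}

```bash
mkdir -p pics
python3 - <<'E'
from rig import ctrl,cams
import cv2
for n in("scene","top"):
    c=cams.capture(n);cv2.imwrite(f"pics/{n}0.png",c["pixels"][:,:,::-1]);print(n,c["camera_matrix"],c["xyz"],c["orientation"])
print(ctrl.sense(),ctrl.tcp_to_grasp)
E
```

```text
scene [[403.69766668   0.         316.56978378]
 [  0.         403.69766668 207.22766134]
 [  0.           0.           1.        ]] [1073.97146566  741.82022196  821.6862998 ] [-0.14520054  0.31458788  0.84646028 -0.40429724]
top [[478.17771783   0.         323.40306586]
 [  0.         478.17771783 197.87141874]
 [  0.           0.           1.        ]] [ 158.22313551   77.83265316 1541.02027631] [ 0.07520167 -0.69501922  0.71075148 -0.07826449]
{'time_s': 0.1, 'joints': array([-1.33640000e+00,  3.13409619e-01,  1.49833575e+00,  1.21928081e-05,
        1.33098661e+00, -2.23403716e-01]), 'dq': array([-0.00078641, -0.00078219, -0.00018719,  0.00057855, -0.00092168,
        0.00071034]), 'tau': array([ 2.18088040e-03, -4.12904906e+01, -2.60138869e+01, -2.11128067e-04,
        3.07760871e-03, -1.04105132e-05]), 'eef_pos': array([ 231.97599648, -470.72880868,  230.79387774]), 'ee_rot': array([-5.69684446e-04,  9.73916748e-01,  2.26904923e-01,  2.79001673e-06]), 'force': array([-0.46229333,  1.02644484,  0.92491809]), 'wrist_torque': array([0.02533854, 0.02742012, 0.00993468]), 'grip_width': 0.9997033147560224} 18.700000000000003
```

View pics/scene0.png

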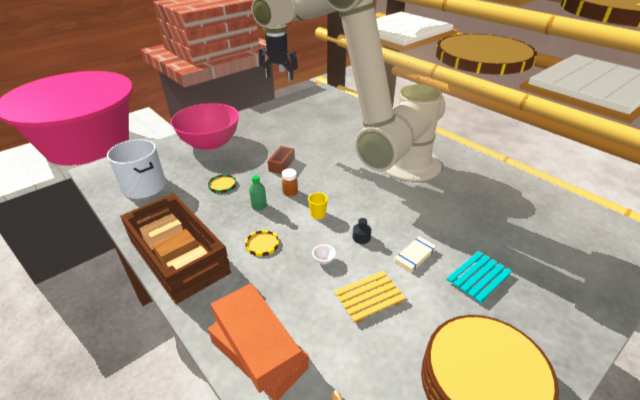

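View pics/top0.png

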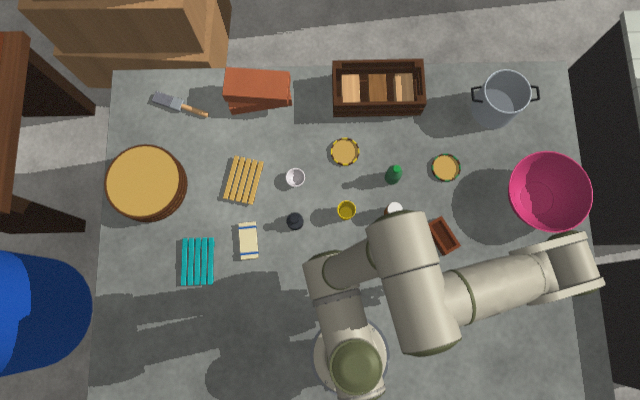

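Run:
```python
import cv2
t=cv2.imread("pics/top0.png");s=cv2.imread("pics/scene0.png")
cv2.imwrite("pics/t_zoom.png",cv2.resize(t[120:295,170:470],None,fx=2.66,fy=2.66,interpolation=cv2.INTER_CUBIC))
cv2.imwrite("pics/s_zoom.png",cv2.resize(s[140:330,200:520],None,fx=2.5,fy=2.5,interpolation=cv2.INTER_CUBIC))
```

```text
(no output)
```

View pics/t_zoom.png

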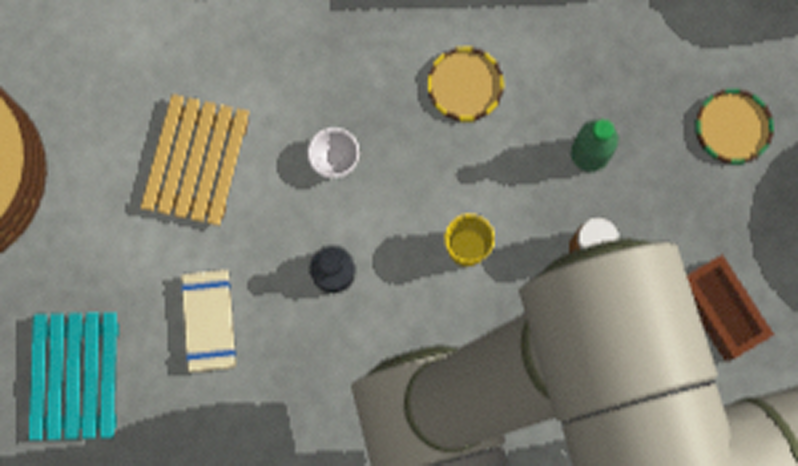

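View pics/s_zoom.png

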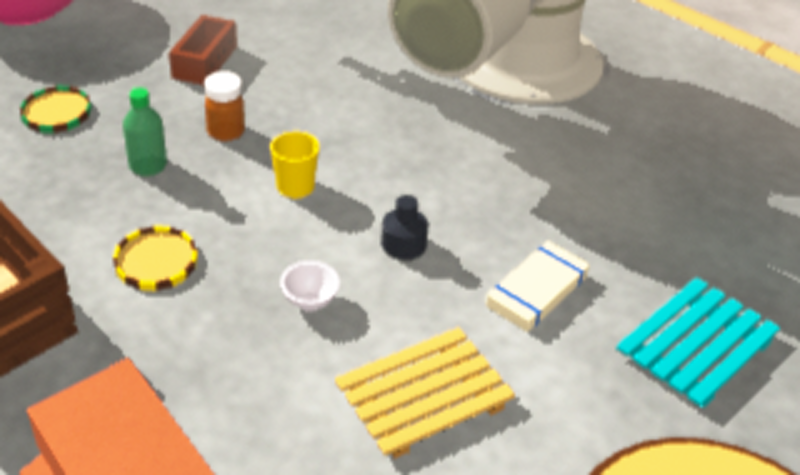

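```bash
cat > h.py <<'E'
import numpy as np,cv2
from scipy.optimize import minimize
from scipy.spatial.transform import Rotation as R
U=4
def cap(tag):
    from rig import cams
    d={}
    for n in("scene","top"):
        c=cams.capture(n);d[n]=c;cv2.imwrite(f"pics/{n}_{tag}.png",c["pixels"][:,:,::-1])
    np.save(f"cap_{tag}.npy",d,allow_pickle=True);return d
def load(tag): return np.load(f"cap_{tag}.npy",allow_pickle=True).item()
def rot(c):
    q=np.array(c["orientation"]);return R.from_quat([q[1],q[2],q[3],q[0]]).as_matrix()
def proj(c,P):
    P=(np.atleast_2d(P)-np.array(c["xyz"]))@rot(c);p=P@np.array(c["camera_matrix"]).T;return p[:,:2]/p[:,2:]
def ray(c,uv,z):
    K=np.array(c["camera_matrix"]);d=rot(c)@np.linalg.inv(K)@np.array([uv[0],uv[1],1.]);o=np.array(c["xyz"]);return o+d*(z-o[2])/d[2]
def circ(r,z,n=40):
    a=np.linspace(0,2*np.pi,n,endpoint=False);return np.c_[r*np.cos(a),r*np.sin(a),0*a+z]
def cyl(r0,z0,r1,z1): return np.r_[circ(r0,z0),circ(r1,z1)]
def box(l,w,z0,z1): return np.array([[sx*l/2,sy*w/2,z] for sx in(-1,1) for sy in(-1,1) for z in(z0,z1)])
M=dict(stand=[box(150,100,9,18)],coa=[cyl(47.5,0,47.5,12)],cob=[cyl(47.5,0,47.5,12)],mould=[box(112,56,0,45)],cover=[box(118,56,0,20)],
 weight=[cyl(27,0,27,36),cyl(10,36,10,47),cyl(13,47,13,68)],jar=[cyl(26,0,26,80)],cup=[cyl(22,0,30,65)])
def lum(c,win):
    x0,y0,x1,y1=win;im=c["pixels"][y0:y1,x0:x1].astype(np.float32)
    return cv2.resize(im,None,fx=U,fy=U,interpolation=cv2.INTER_CUBIC)
def model(c,parts,p,win,base=0):
    x0,y0,x1,y1=win;m=np.zeros(((y1-y0)*U,(x1-x0)*U),np.uint8)
    Rz=R.from_euler('z',p[2]).as_matrix()
    for P in parts:
        uv=proj(c,P@Rz.T+[p[0],p[1],base])
        q=((uv-[x0,y0]+.5)*U-.5)
        h=cv2.convexHull(q.astype(np.float32))
        cv2.fillPoly(m,[np.round(h*16).astype(np.int32)],1,shift=4)
    return m
def fit(views,parts,p0,yaw,base=0):
    def f(p):
        p=np.r_[p,yaw] if len(p)==2 else p
        e=0
        for c,win,mk in views:
            m=model(c,parts,p,win,base);e+=1-(m&mk).sum()/((m|mk).sum()+1)
        return e
    n=3 if yaw is None else 2
    best=None
    for st in (12,4):
        x=np.array(p0[:n] if best is None else best.x,float)
        sim=np.array([x]+[x+np.eye(n)[i]*(st if i<2 else .12*st/4) for i in range(n)])
        best=minimize(f,x,method="Nelder-Mead",options=dict(initial_simplex=sim,xatol=.02,fatol=1e-5))
    return best
def mask(c,win,fn,hull=False):
    m=fn(lum(c,win)).astype(np.uint8)
    n,l,s,_=cv2.connectedComponentsWithStats(m)
    if hull:
        m=np.isin(l,[i for i in range(1,n) if s[i,4]>12*U*U]).astype(np.uint8)
        h=cv2.convexHull(cv2.findNonZero(m));m[:]=0;cv2.fillPoly(m,[h],1)
    else:
        i=1+np.argmax(s[1:,4]);m=(l==i).astype(np.uint8)
        cs,_=cv2.findContours(m,cv2.RETR_EXTERNAL,cv2.CHAIN_APPROX_NONE);cv2.drawContours(m,cs,-1,1,-1)
    return m
sat=lambda t:(lambda a:(a.max(2)-a.min(2))>t)
E
cat > m0.py <<'E'
from h import *
d=cap("a")
T,S=d["top"],d["scene"]
dark=lambda a:a.max(2)<62
# name: top win, scene win, fn, hull, yawfree, init guess
J=dict(stand=((215,145,275,215),(325,265,412,325),sat(45),True,True),
 coa=((320,130,370,175),(237,225,290,262),sat(45),True,False),
 cob=((425,145,470,188),(200,168,243,198),sat(45),True,False),
 mould=((425,210,470,262),(260,142,302,175),sat(40),False,True),
 cover=((230,215,265,265),(388,232,440,275),sat(22),True,True),
 weight=((282,205,312,237),(345,212,378,248),dark,False,False),
 jar=(None,(280,165,300,200),None,False,False),
 cup=((332,195,362,227),(303,185,334,225),sat(70),False,False))
for k,(wt,ws,fn,hu,yf) in J.items():
    vs=[]
    if k=="jar":fn=lambda a:((a.max(2)-a.min(2))>55)|(a.min(2)>190)
    for c,w in((T,wt),(S,ws)):
        if w: 
            mk=mask(c,w,fn,hu);vs.append((c,w,mk))
            o=lum(c,w).clip(0,255).astype(np.uint8)[:,:,::-1].copy();cs,_=cv2.findContours(mk,cv2.RETR_EXTERNAL,cv2.CHAIN_APPROX_NONE);cv2.drawContours(o,cs,-1,(255,0,255),1)
            cv2.imwrite(f"pics/mk_{k}_{'t' if c is T else 's'}.png",o)
    ms=vs[0];yx=np.argwhere(ms[2]).mean(0)/U
    g=ray(ms[0],(ms[1][0]+yx[1],ms[1][1]+yx[0]),20)
    for nm,v in(("both",vs),("first",vs[:1]),("second",vs[1:])):
        if not v:continue
        rs=[]
        for y in ([0,.6,-.6,1.2,-1.2,1.55] if yf else [0]):
            rs.append(fit(v,M[k],[g[0],g[1],y],None if yf else 0.))
        r=min(rs,key=lambda r:r.fun);print(k,nm,np.round(r.x[:2],1),np.round(np.degrees(r.x[2:]),1),round(r.fun/len(v),3),flush=True)
E
python3 m0.py; cd pics
python3 - <<'E'
import cv2,glob,numpy as np
fs=sorted(glob.glob("mk_*"));C=np.zeros((600,800,3),np.uint8);x=y=h=0
for f in fs:
    a=cv2.resize(cv2.imread(f),None,fx=.7,fy=.7)
    if x+a.shape[1]>800:x=0;y+=h;h=0
    if y+a.shape[0]>600:break
    C[y:y+a.shape[0],x:x+a.shape[1]]=a;x+=a.shape[1];h=max(h,a.shape[0])
cv2.imwrite("masks0.png",C)
E
```

```text
stand both [562.7 331.1] [-13.7] 0.139
stand first [563.8 330.5] [-14.1] 0.014
stand second [559.  333.4] [-12.7] 0.222
coa both [655.5  -7.7] [] 0.071
coa first [657.2  -7.5] [] 0.028
coa second [653.2  -7.1] [] 0.066
cob both [ 589.4 -342.6] [] 0.107
cob first [ 594.7 -343.7] [] 0.119
cob second [ 588.1 -343.2] [] 0.041
mould both [ 360.7 -309.1] [30.8] 0.169
mould first [ 363.6 -310.5] [30.7] 0.172
mould second [ 357.2 -310.9] [31.7] 0.121
cover both [359.7 313.9] [5.1] 0.068
cover first [362.6 313. ] [5.2] 0.035
cover second [357.1 314.3] [4.7] 0.04
weight both [418.3 164.9] [] 0.411
weight first [420.1 164.8] [] 0.398
weight second [414.7 162.8] [] 0.417
jar both [ 436.7 -154. ] [] 0.445
jar first [ 436.7 -154. ] [] 0.445
cup both [445.4  -2.3] [] 0.076
cup first [446.6  -3. ] [] 0.03
cup second [443.2  -1.2] [] 0.051
```

View pics/masks0.png

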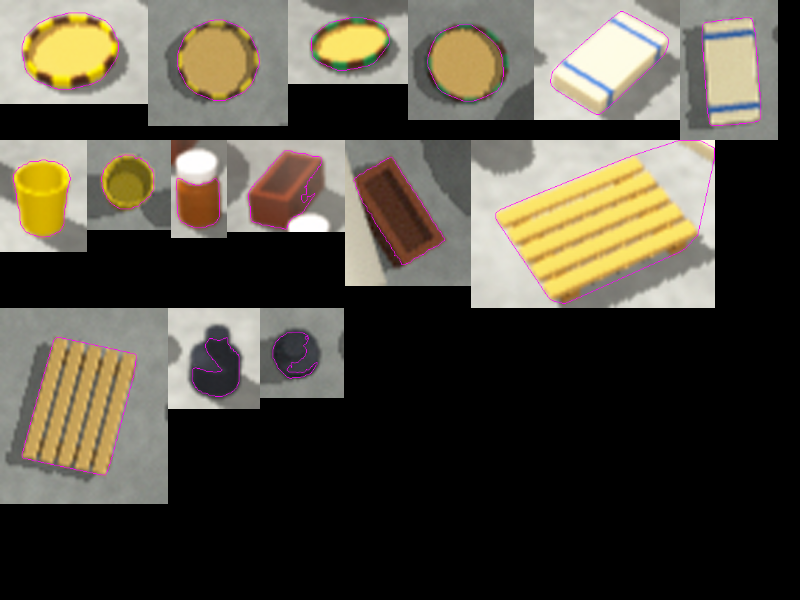

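```bash
cp m0.py m1.py
python3 - <<'E'
s=open('m1.py').read()
s=s.replace('d=cap("a")','d=load("a")').replace('<62','<75').replace('(325,265,412,325)','(325,268,408,325)').replace('sat(40),False,True)','sat(40),True,True)').replace('(260,142,302,175)','(264,142,296,174)').replace('(280,165,300,200),None,False','(278,167,302,198),None,True').replace('dark,False','dark,True')
open('m1.py','w').write(s)
E
sed -i 's/for k,(wt/for k in ["coa","cob","cover","cup"]:J.pop(k)\nfor k,(wt/' m1.py
python3 m1.py; cd pics
python3 - <<'E'
import cv2,glob,numpy as np
fs=["mk_%s_%s.png"%(k,v) for k in("stand","mould","weight","jar") for v in "ts" if k+v!="jart"];C=np.zeros((600,800,3),np.uint8);x=y=h=0
for f in fs:
    a=cv2.imread(f)
    if x+a.shape[1]>800:x=0;y+=h;h=0
    if y+a.shape[0]>600:break
    C[y:y+a.shape[0],x:x+a.shape[1]]=a;x+=a.shape[1];h=max(h,a.shape[0])
cv2.imwrite("masks1.png",C)
E
```

```text
stand both [562.5 331.1] [165.7] 0.059
stand first [563.8 330.5] [-14.1] 0.014
stand second [559.5 333. ] [-13.7] 0.055
mould both [ 361.3 -308.8] [29.7] 0.115
mould first [ 363.4 -311.2] [29.1] 0.14
mould second [ 357.3 -310.6] [30.9] 0.048
weight both [418.5 163.5] [] 0.144
weight first [419.3 163.2] [] 0.083
weight second [413.6 163.5] [] 0.182
jar both [ 436.8 -157.1] [] 0.157
jar first [ 436.8 -157.1] [] 0.157
```

View pics/masks1.png

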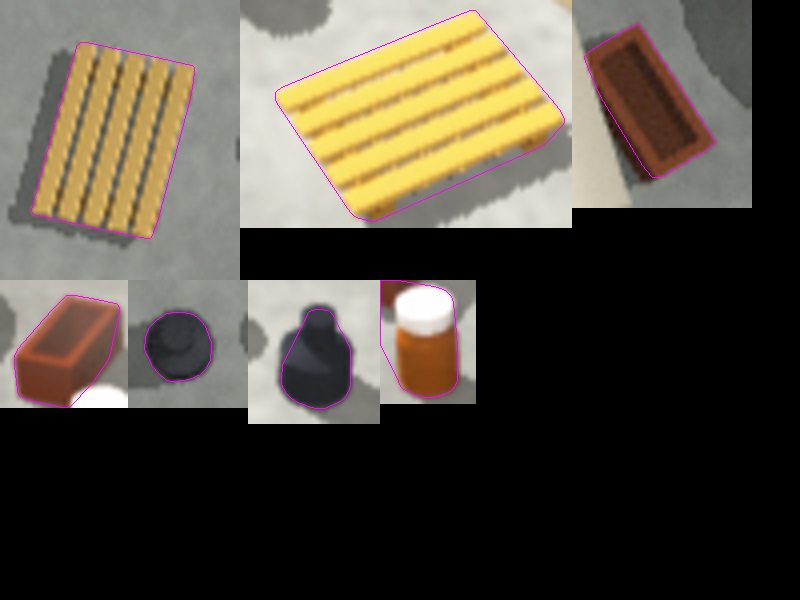

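```bash
cat > go.py <<'E'
import sys,numpy as np
from scipy.spatial.transform import Rotation as R
from rig import ctrl
def plan(x,y,z,yaw):
    s=ctrl.sense();q=s["ee_rot"];Rm=R.from_quat([q[1],q[2],q[3],q[0]]).as_matrix();p=np.array(s["eef_pos"])
    cy=np.degrees(np.arctan2(Rm[1,0],Rm[0,0]))
    d=(Rm.T@(np.array([x,y,z])-p))/200
    t=-((yaw-cy+90)%180-90)/90
    print("t",round(s["time_s"],2),"pos",p.round(1),"yaw",round(cy,1),"tilt",Rm[2,:].round(4),"j6",s["joints"][5].round(2),"F",s["force"].round(1),"g",round(s["grip_width"],3));print("dp",d.round(4),"mm",round(np.linalg.norm(d)*200),"twist",round(t,4),"alt",round(t-2*np.sign(t),4))
if len(sys.argv)>4: plan(*map(float,sys.argv[1:5]))
E
python3 go.py 360.5 -310 150 30.5
```

```text
t 0.2 pos [ 232.  -470.8  231. ] yaw 26.2 tilt [ 2.e-04 -7.e-04 -1.e+00] j6 -0.22 F [-0.1  0.2 -0.3] g 1.004
dp [ 0.9317 -0.437   0.4054] mm 221 twist -0.0475 alt 1.9525
```

Call:
drive_tool(
  gripper=[1,1,1,1,1,1,1,1],
  dp=[
    [0.932,-0.437,0.405],
    [0.932,-0.437,0.405],
    [0.932,-0.437,0.405],
    [0.932,-0.437,0.405],
    [0.932,-0.437,0.405],
    [0.932,-0.437,0.405],
    [0.932,-0.437,0.405],
    [0.932,-0.437,0.405],
  ],
  twist=[-0.0475,-0.0475,-0.0475,-0.0475,-0.0475,-0.0475,-0.0475,-0.0475],
  newtons=40,
)

```text
time_s: 1.0
eef_pos: [360.2, -311.3, 150.8]
ee_rot: [0.0, 0.965, 0.262, 0.0]
force: [0.7, 0.3, 0.3]
grip_width: 1.004
```

```bash
python3 -c "
from h import *
d=cap('b')
t=d['top']['pixels'][100:300,320:520,::-1];s=d['scene']['pixels'][100:260,200:400,::-1]
cv2.imwrite('pics/b.png',np.vstack([cv2.resize(t,(400,400))[:300],cv2.resize(s,(400,300))]))
";python3 go.py 360.5 -310 8 30.5
```

```text
t 1.1 pos [ 360.1 -311.2  150.7] yaw 30.4 tilt [-0.e+00  8.e-04 -1.e+00] j6 0.08 F [ 0.3 -0.5  0.3] g 0.999
dp [ 0.0046 -0.0049  0.7134] mm 143 twist -0.001 alt 1.999
```

View pics/b.png

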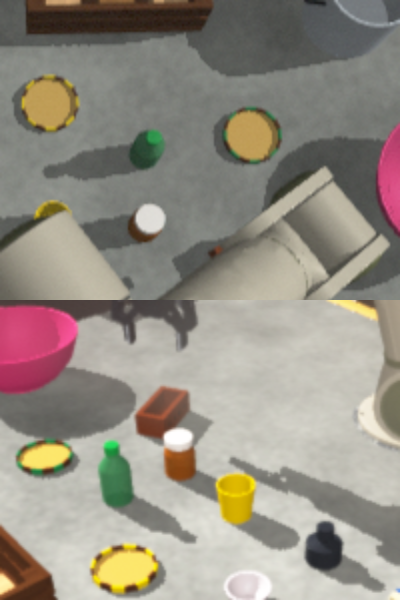

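```bash
python3 -c "
from h import *
d=load('b');S=d['scene'];T=d['top']
p=np.array([360.1,-311.2,150.7]);a=np.radians(30.4);y=np.array([np.sin(a),-np.cos(a),0])
im=cv2.resize(S['pixels'][60:160,200:320,::-1],None,fx=6,fy=6,interpolation=cv2.INTER_CUBIC)
for q in (p,p+42.5*y+[0,0,13],p-42.5*y+[0,0,13],p+57*y+[0,0,13],p-57*y+[0,0,13]):
    u=proj(S,q)[0];print(u);cv2.circle(im,tuple(np.round((u-[200,60]+.5)*6).astype(int)),3,(0,0,255),-1)
cv2.imwrite('pics/b2.png',im)
fn=lambda a:((a.max(2)-a.min(2))>55)|(a.min(2)>150)
w=(380,198,408,224);mk=mask(T,w,fn,True)
o=lum(T,w).clip(0,255).astype(np.uint8)[:,:,::-1].copy();cs,_=cv2.findContours(mk,0,1);cv2.drawContours(o,cs,-1,(255,0,255),1);cv2.imwrite('pics/b3.png',cv2.resize(o,None,fx=3,fy=3))
print(fit([(T,w,mk)],M['jar'],[437,-157],0.).x)
w=(281,168,300,198);fn=lambda a:(a[:,:,0]-a[:,:,2]>60)|(a.min(2)>215)
mk=mask(S,w,fn);r=fit([(S,w,mk)],M['jar'],[437,-157],0.);print(r.x,r.fun)
"
```

```text
[277.4265015  127.87200667]
[265.9525074  122.70214433]
[288.55417572 126.30829693]
[262.16716962 122.09818424]
[292.48149275 126.93491017]
[ 458.53897095 -166.26898193]
[ 437.29340935 -154.4966135 ] 0.45542949756888174
```

View pics/b2.png

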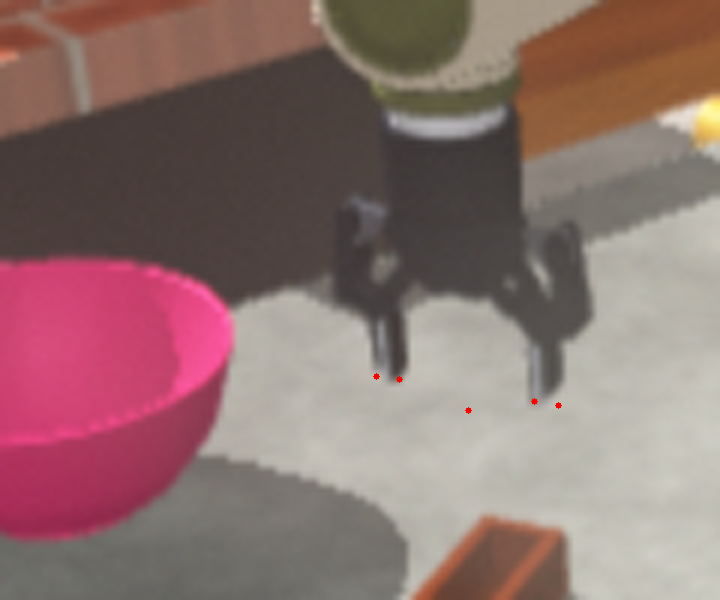

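View pics/b3.png

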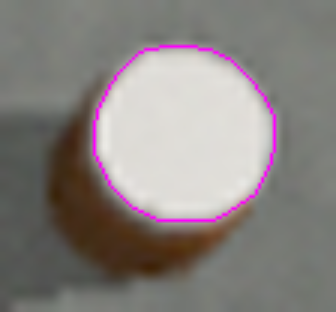

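Call:
drive_tool(
  gripper=[1,1,1,1,1,1,0.5,0.4,0.3,0.3,0.3,0.3,0.3],
  dp=[
    [0.005,-0.005,0.2],
    [0.005,-0.005,0.4],
    [0.005,-0.005,0.6],
    [0.005,-0.005,0.714],
    [0.005,-0.005,0.714],
    [0.005,-0.005,0.714],
    [0.005,-0.005,0.714],
    [0.005,-0.005,0.714],
    [0.005,-0.005,0.714],
    [0.005,-0.005,0.714],
    [0.005,-0.005,0.714],
    [0.005,-0.005,0.714],
    [0.005,-0.005,0.714],
  ],
  twist=[0,0,0,0,0,0,0,0,0,0,0,0,0],
  newtons=40,
)

```text
time_s: 2.4
eef_pos: [361.3, -309.4, 8.9]
ee_rot: [0.001, 0.965, 0.263, 0.0]
force: [-1.6, 0.8, 6.8]
grip_width: 0.65
```

```bash
python3 go.py 360.5 -310 200 30.5
```

```text
t 2.4 pos [ 361.3 -309.4    8.9] yaw 30.5 tilt [ 1.0e-04  2.1e-03 -1.0e+00] j6 0.08 F [-1.6  0.8  6.8] g 0.65
dp [-0.005   0.0025 -0.9557] mm 191 twist 0.0 alt -2.0
```

Call:
drive_tool(
  gripper=[0.3,0.3,0.3,0.3,0.3,0.3],
  dp=[
    [0,0,-0.15],
    [0,0,-0.4],
    [0,0,-0.65],
    [0,0,-0.85],
    [0,0,-0.9],
    [0,0,-0.9],
  ],
  twist=[0,0,0,0,0,0],
)

```text
time_s: 3.0
eef_pos: [361.2, -309.1, 188.8]
ee_rot: [0.001, 0.965, 0.263, 0.001]
force: [-0.6, -1.7, -2.7]
grip_width: 0.649
```

```bash
python3 go.py 440 -125 180 0;  python3 go.py 562 331 180 -14
```

```text
t 3.0 pos [ 361.2 -309.1  188.8] yaw 30.5 tilt [ 3.0e-04  3.2e-03 -1.0e+00] j6 0.08 F [-0.6 -1.7 -2.7] g 0.649
dp [ 0.8067 -0.5931  0.0423] mm 200 twist 0.339 alt -1.661
t 3.0 pos [ 361.2 -309.1  188.8] yaw 30.5 tilt [ 3.0e-04  3.2e-03 -1.0e+00] j6 0.08 F [-0.6 -1.7 -2.7] g 0.649
dp [ 2.4897 -2.2477  0.0376] mm 671 twist 0.4945 alt -1.5055
```

Call:
drive_tool(
  gripper=[0.3,0.3,0.3,0.3,0.3,0.3,0.3,0.3],
  dp=[
    [0.15,-0.12,0],
    [0.35,-0.27,0],
    [0.5,-0.4,0],
    [0.65,-0.5,0],
    [0.807,-0.593,0],
    [0.807,-0.593,0],
    [0.807,-0.593,0],
    [0.807,-0.593,0],
  ],
  twist=[0.08,0.16,0.24,0.32,0.4,0.47,0.494,0.494],
)

```text
time_s: 3.8
eef_pos: [439.1, -124.0, 185.7]
ee_rot: [-0.001, 0.993, -0.121, -0.002]
force: [0.2, 0.2, -2.1]
grip_width: 0.648
```

```bash
python3 go.py 490 60 180 -14
```

```text
t 3.8 pos [ 439.1 -124.   185.7] yaw -13.9 tilt [-0.0034 -0.001  -1.    ] j6 1.28 F [ 0.2  0.2 -2.1] g 0.648
dp [ 0.0253 -0.9543  0.0291] mm 191 twist 0.0007 alt -1.9993
```

Call:
drive_tool(
  gripper=[0.3,0.3,0.3,0.3,0.3,0.3],
  dp=[
    [0,-0.2,0],
    [0.01,-0.45,0],
    [0.02,-0.7,0],
    [0.025,-0.954,0],
    [0.025,-0.954,0],
    [0.025,-0.954,0],
  ],
  twist=[0,0,0,0,0,0],
)

```text
time_s: 4.4
eef_pos: [490.2, 60.0, 186.2]
ee_rot: [0.0, 0.993, -0.12, -0.001]
force: [-0.2, 0.5, -2.1]
grip_width: 0.651
```

```bash
python3 go.py 540 220 180 -14
```

```text
t 4.4 pos [490.2  60.  186.2] yaw -13.8 tilt [-2.3e-03  5.0e-04 -1.0e+00] j6 1.7 F [-0.2  0.5 -2.1] g 0.651
dp [ 0.0515 -0.8366  0.0305] mm 168 twist 0.0024 alt -1.9976
```

Call:
drive_tool(
  gripper=[0.3,0.3,0.3,0.3,0.3,0.3],
  dp=[
    [0.01,-0.2,0],
    [0.02,-0.4,0],
    [0.04,-0.6,0],
    [0.05,-0.836,0],
    [0.05,-0.836,0],
    [0.05,-0.836,0],
  ],
  twist=[0,0,0,0,0,0],
)

```text
time_s: 5.0
eef_pos: [540.7, 218.1, 186.4]
ee_rot: [0.0, 0.993, -0.121, -0.001]
force: [-0.4, -0.4, -2.3]
grip_width: 0.65
```

```bash
python3 go.py 562 331 80 -14.1
```

```text
t 5.0 pos [540.7 218.1 186.4] yaw -14.0 tilt [-0.0016  0.0012 -1.    ] j6 2.0 F [-0.4 -0.4 -2.3] g 0.65
dp [-0.0318 -0.5741  0.5313] mm 157 twist 0.0016 alt -1.9984
```

Call:
drive_tool(
  gripper=[0.3,0.3,0.3,0.3,0.3,0.3,0.3],
  dp=[
    [-0.01,-0.2,0.1],
    [-0.02,-0.35,0.25],
    [-0.03,-0.5,0.4],
    [-0.032,-0.574,0.531],
    [-0.032,-0.574,0.531],
    [-0.032,-0.574,0.531],
    [-0.032,-0.574,0.531],
  ],
  twist=[0,0,0,0,0,0,0],
)

```text
time_s: 5.7
eef_pos: [563.3, 330.6, 83.2]
ee_rot: [-0.0, 0.992, -0.122, 0.001]
force: [-0.3, -0.7, -2.3]
grip_width: 0.654
```

```bash
python3 -c "
from h import *
d=cap('c')
t=d['top']['pixels'][110:260,180:330,::-1];s=d['scene']['pixels'][180:330,290:440,::-1]
cv2.imwrite('pics/c.png',np.hstack([cv2.resize(t,(400,400),interpolation=2),cv2.resize(s,(400,400),interpolation=2)]))
";python3 go.py 562 331 27 -14.1
```

```text
t 5.8 pos [563.1 331.1  83.1] yaw -14.0 tilt [ 0.0021 -0.0013 -1.    ] j6 2.17 F [-0.3 -0.3 -2.7] g 0.649
dp [-0.0056  0.0021  0.2805] mm 56 twist 0.0008 alt -1.9992
```

View pics/c.png

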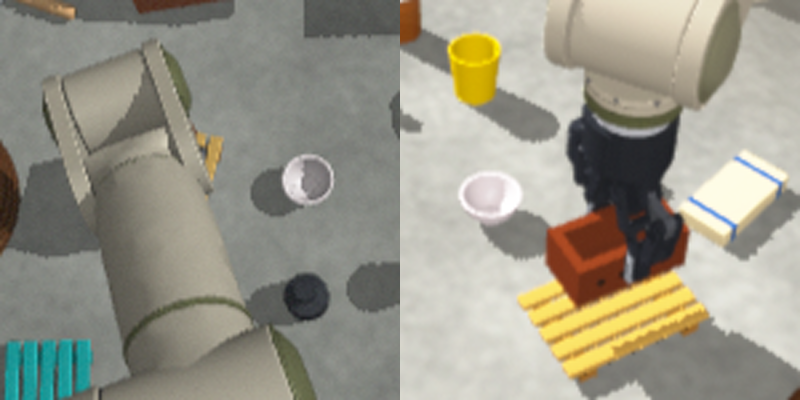

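```bash
python3 -c "
from h import *
d=load('c');S=d['scene']
w=(338,250,410,300);fn=lambda a:(a[:,:,0]-a[:,:,2]>40)&(a[:,:,1]<0.62*a[:,:,0])
mk=mask(S,w,fn,True)
o=lum(S,w).clip(0,255).astype(np.uint8)[:,:,::-1].copy();cs,_=cv2.findContours(mk,0,1);cv2.drawContours(o,cs,-1,(255,0,255),1);
r=fit([(S,w,mk)],M['mould'],[563,331,-.24],None,74.2);print(r.x,np.degrees(r.x[2]),r.fun)
m=model(S,M['mould'],r.x,w,74.2);cs,_=cv2.findContours(m,0,1);cv2.drawContours(o,cs,-1,(0,255,0),1)
cv2.imwrite('pics/c3.png',cv2.resize(o,None,fx=2,fy=2))
"
```

```text
[ 5.61667169e+02  3.30151632e+02 -2.63448797e-01] -15.094504192280398 0.11655391637460266
```

View pics/c3.png

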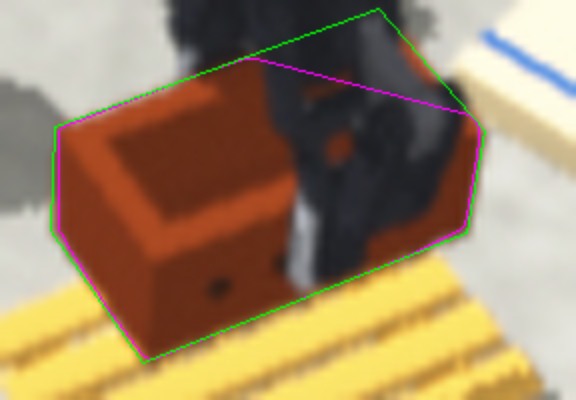

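Call:
drive_tool(
  gripper=[0.3,0.3,0.3,0.3,0.3,0.3,0.3,0.8,0.9,0.9,0.9],
  dp=[
    [-0.005,0,0.1],
    [-0.005,0,0.18],
    [-0.005,0,0.24],
    [-0.005,0,0.27],
    [-0.005,0,0.278],
    [-0.005,0,0.278],
    [-0.005,0,0.278],
    [-0.005,0,0.278],
    [-0.005,0,0.278],
    [-0.005,0,0.278],
    [-0.005,0,0.278],
  ],
  twist=[0,0,0,0,0,0,0,0,0,0,0],
)

```text
time_s: 6.9
eef_pos: [561.3, 332.4, 25.7]
ee_rot: [-0.0, 0.993, -0.121, 0.0]
force: [-1.3, 0.1, -1.2]
grip_width: 0.901
```

```bash
python3 go.py 500 200 180 -14.1
```

```text
t 6.9 pos [561.3 332.4  25.7] yaw -14.0 tilt [ 2.e-04 -1.e-04 -1.e+00] j6 2.17 F [-1.3  0.1 -1.2] g 0.901
dp [-0.1377  0.7161 -0.7717] mm 212 twist 0.0016 alt -1.9984
```

Call:
drive_tool(
  gripper=[0.9,1,1,1,1,1,1,1,1,1],
  dp=[
    [0,0,-0.2],
    [0,0,-0.45],
    [0,0,-0.7],
    [0,0,-0.8],
    [-0.2,0.2,-0.8],
    [-0.4,0.45,-0.8],
    [-0.5,0.7,-0.8],
    [-0.5,0.95,-0.8],
    [-0.5,0.95,-0.8],
    [-0.5,0.95,-0.8],
  ],
  twist=[0,0,0,0,0,0,0,0,0,0],
)

```text
time_s: 7.9
eef_pos: [417.7, 170.3, 186.2]
ee_rot: [0.0, 0.992, -0.123, 0.0]
force: [-0.2, -0.6, -0.1]
grip_width: 0.999
```

```bash
python3 -c "
from h import *
d=cap('d')
t=d['top']['pixels'][110:260,180:330,::-1];s=d['scene']['pixels'][180:330,290:440,::-1]
cv2.imwrite('pics/d.png',np.hstack([cv2.resize(t,(400,400),interpolation=2),cv2.resize(s,(400,400),interpolation=2)]))
";python3 go.py 360 314 100 5
```

```text
t 8.0 pos [418.7 172.1 186. ] yaw -14.0 tilt [ 9.e-04 -6.e-04 -1.e+00] j6 1.95 F [-0.5  0.2 -0.7] g 0.997
dp [-0.457  -0.6169  0.4302] mm 176 twist -0.2111 alt 1.7889
```

View pics/d.png

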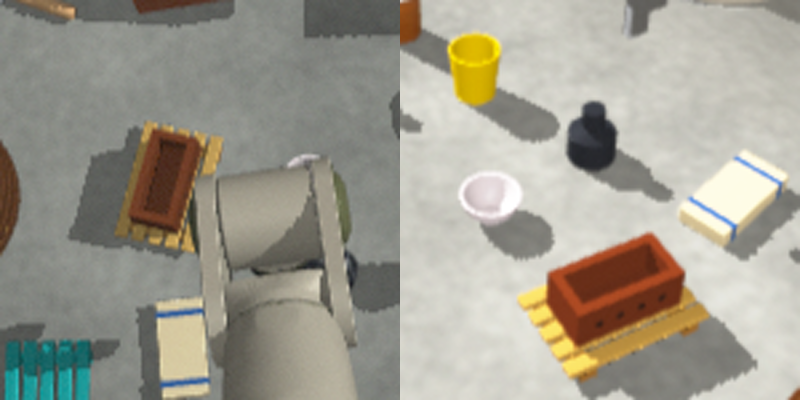

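Fit the mould in both views for comparison with the stand.

```bash
cat > m2.py <<'E'
from h import *
import sys
d=load(sys.argv[1]);S=d['scene'];T=d['top']
fn=lambda a:(a[:,:,0]-a[:,:,2]>35)&(a[:,:,1]<0.62*a[:,:,0])
ft=lambda a:(a[:,:,0]-a[:,:,2]>18)&(a[:,:,1]<0.68*a[:,:,0])
vs=[];os=[]
for c,w,f in((T,(222,150,262,205),ft),(S,(340,262,410,315),fn)):
    mk=mask(c,w,f,True);vs.append((c,w,mk))
for v in (vs,vs[:1],vs[1:]):
    r=fit(v,M['mould'],[562,331,-.24],None,18.);print(r.x[:2].round(1),np.degrees(r.x[2]).round(1),r.fun/len(v))
    if len(v)==1:
        c,w,mk=v[0];o=lum(c,w).clip(0,255).astype(np.uint8)[:,:,::-1].copy()
        for m,col in((mk,(255,0,255)),(model(c,M['mould'],r.x,w,18),(0,255,0))):
            cs,_=cv2.findContours(m,0,1);cv2.drawContours(o,cs,-1,col,1)
        os.append(cv2.resize(o,(390,300)))
cv2.imwrite('pics/m2.png',np.hstack(os))
# stand with different thickness in scene
S0=load('a')['scene'];w=(325,268,408,325)
for z0 in(0,5,9,12):
    mk=mask(S0,w,sat(45),True);r=fit([(S0,w,mk)],[box(150,100,z0,18)],[562,331,-.24],None);print("stand scene",z0,r.x[:2].round(1),np.degrees(r.x[2]).round(1),r.fun)
E
python3 m2.py d
```

```text
[561.6 331.7] -14.5 0.04189560556356431
[563.4 331.3] -14.9 0.028461409676879268
[559.5 332.8] -13.9 0.03176958324241763
stand scene 0 [558.5 332.6] -13.8 0.032723903980817926
stand scene 5 [559.2 332.6] -13.2 0.04363546036652688
stand scene 9 [560.3 334.8] -13.5 0.056369691923397136
stand scene 12 [561.  335.6] -13.1 0.07461981150435093
```

View pics/m2.png

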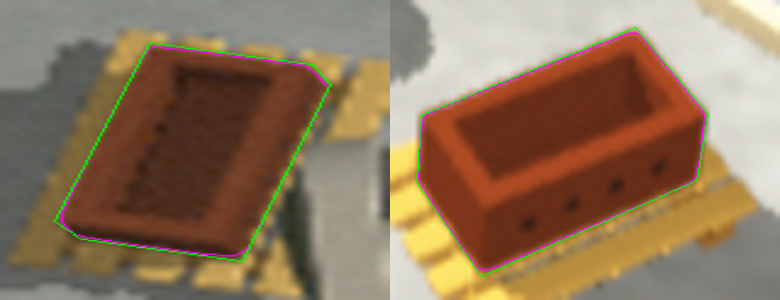

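Call:
drive_tool(
  gripper=[1,1,1,1,1,1,1,1],
  dp=[
    [-0.1,-0.15,0.05],
    [-0.2,-0.3,0.1],
    [-0.3,-0.45,0.2],
    [-0.4,-0.6,0.3],
    [-0.459,-0.617,0.43],
    [-0.459,-0.617,0.43],
    [-0.459,-0.617,0.43],
    [-0.459,-0.617,0.43],
  ],
  twist=[-0.05,-0.1,-0.15,-0.211,-0.211,-0.211,-0.211,-0.211],
)

```text
time_s: 8.8
eef_pos: [360.3, 314.1, 100.9]
ee_rot: [-0.0, 0.999, 0.044, 0.001]
force: [-0.3, -0.3, 0.5]
grip_width: 1.001
```

```bash
python3 go.py 359.6 314.2 2.5 5
```

```text
t 8.8 pos [360.3 314.1 100.9] yaw 5.0 tilt [ 2.2e-03 -8.0e-04 -1.0e+00] j6 1.95 F [-0.3 -0.3  0.5] g 1.001
dp [-0.0044 -0.0006  0.4921] mm 98 twist -0.0001 alt 1.9999
```

Call:
drive_tool(
  gripper=[1,1,1,1,1,1,0.6,0.4,0.3,0.3,0.3,0.3,0.3],
  dp=[
    [-0.004,0,0.15],
    [-0.004,0,0.3],
    [-0.004,0,0.42],
    [-0.004,0,0.48],
    [-0.004,0,0.49],
    [-0.004,0,0.49],
    [-0.004,0,0.49],
    [-0.004,0,0.49],
    [-0.004,0,0.49],
    [-0.004,0,0.49],
    [-0.004,0,0.49],
    [-0.004,0,0.49],
    [-0.004,0,0.49],
  ],
  twist=[0,0,0,0,0,0,0,0,0,0,0,0,0],
)

```text
time_s: 10.1
eef_pos: [358.7, 314.1, 2.7]
ee_rot: [-0.0, 0.999, 0.044, 0.001]
force: [-1.2, -0.3, 8.0]
grip_width: 0.647
```

```bash
python3 go.py 430 318 160 -14.1
```

```text
t 10.1 pos [358.7 314.1   2.7] yaw 5.0 tilt [ 1.6e-03 -5.0e-04 -1.0e+00] j6 1.96 F [-1.2 -0.3  8. ] g 0.647
dp [ 0.3579  0.0116 -0.7857] mm 173 twist 0.2127 alt -1.7873
```

Call:
drive_tool(
  gripper=[0.3,0.3,0.3,0.3,0.3,0.3,0.3,0.3,0.3],
  dp=[
    [0,0,-0.1],
    [0,0,-0.3],
    [0,0,-0.55],
    [0,0,-0.75],
    [0.1,0,-0.785],
    [0.25,0,-0.785],
    [0.358,0.01,-0.785],
    [0.358,0.01,-0.785],
    [0.358,0.01,-0.785],
  ],
  twist=[0,0,0,0,0.07,0.14,0.212,0.212,0.212],
)

```text
time_s: 11.0
eef_pos: [429.3, 318.0, 158.6]
ee_rot: [0.0, 0.993, -0.122, -0.0]
force: [-0.3, -0.5, -1.1]
grip_width: 0.64
```

```bash
python3 go.py 560.4 332.3 110 -14.2
```

```text
t 11.0 pos [429.3 318.  158.6] yaw -14.0 tilt [-5.e-04  3.e-04 -1.e+00] j6 2.23 F [-0.3 -0.5 -1.1] g 0.64
dp [ 0.6189 -0.2274  0.2428] mm 141 twist 0.0026 alt -1.9974
```

Call:
drive_tool(
  gripper=[0.3,0.3,0.3,0.3,0.3,0.3,0.3,0.3],
  dp=[
    [0.12,-0.05,0],
    [0.3,-0.1,0.02],
    [0.45,-0.17,0.1],
    [0.619,-0.227,0.2],
    [0.619,-0.227,0.243],
    [0.619,-0.227,0.243],
    [0.619,-0.227,0.243],
    [0.619,-0.227,0.243],
  ],
  twist=[0,0,0.0026,0.0026,0.0026,0.0026,0.0026,0.0026],
)

```text
time_s: 11.8
eef_pos: [560.3, 332.7, 111.7]
ee_rot: [-0.0, 0.992, -0.124, 0.001]
force: [-0.1, 0.0, -0.3]
grip_width: 0.645
```

```bash
python3 -c "
from h import *
d=cap('e');S=d['scene']
s=S['pixels'][215:325,330:430,::-1]
cv2.imwrite('pics/e.png',cv2.resize(s,None,fx=5,fy=5,interpolation=2))
";python3 go.py 560.4 332.3 66 -14.2
```

```text
t 11.9 pos [560.5 332.5 111.4] yaw -14.2 tilt [ 0.0014 -0.001  -1.    ] j6 2.18 F [-0.9 -0.2 -0.3] g 0.647
dp [-0.0007  0.0015  0.2272] mm 45 twist -0.0003 alt 1.9997
```

View pics/e.png

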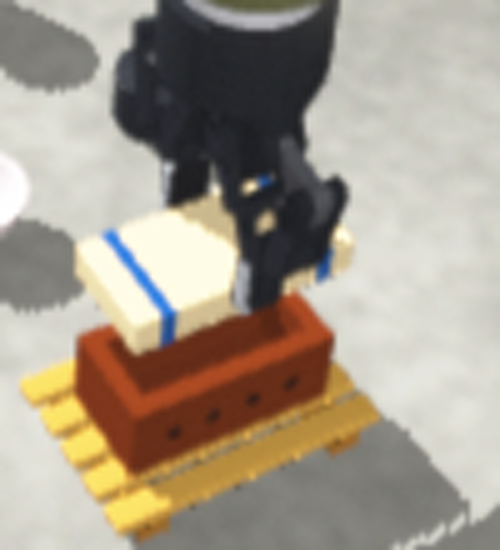

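```bash
python3 -c "
from h import *
S=load('e')['scene'];w=(340,250,406,290)
fn=lambda a:(((a[:,:,0]-a[:,:,2])>14)&(a[:,:,1]>0.8*a[:,:,0])&(a[:,:,2]>0.6*a[:,:,0]))|((a[:,:,2]-a[:,:,0])>60)
mk=mask(S,w,fn,True)
o=lum(S,w).clip(0,255).astype(np.uint8)[:,:,::-1].copy()
r=fit([(S,w,mk)],M['cover'],[561,332,np.radians(-14.2)],np.radians(-14.2),108.7);print(r.x,r.fun)
p=np.r_[r.x,np.radians(-14.2)]
for m,col in((mk,(255,0,255)),(model(S,M['cover'],p,w,108.7),(0,255,0))):
    cs,_=cv2.findContours(m,0,1);cv2.drawContours(o,cs,-1,col,1)
cv2.imwrite('pics/e2.png',cv2.resize(o,None,fx=2.5,fy=2.5))
"
```

```text
[576.75  342.875] 0.3450422553383653
```

View pics/e2.png

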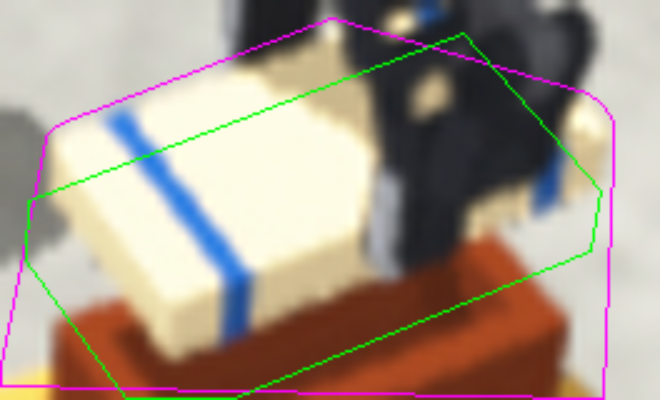

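```bash
python3 -c "
from h import *
S=load('e')['scene'];w=(340,250,406,290)
o=cv2.resize(lum(S,w).clip(0,255).astype(np.uint8)[:,:,::-1],None,fx=2.5,fy=2.5)
ya=np.radians(-14.2)
for off,col in((-2,(0,0,255)),(1,(0,255,0)),(4,(255,0,0))):
    # scene bias at stand: -1.9,+0.4
    p=[560.5-1.9+off*np.cos(ya),332.5+.5+off*np.sin(ya),ya]
    m=cv2.resize(model(S,M['cover'],p,w,108.7),None,fx=2.5,fy=2.5,interpolation=0)
    cs,_=cv2.findContours(m,0,1);cv2.drawContours(o,cs,-1,col,1)
cv2.imwrite('pics/e3.png',o)
"
```

```text
(no output)
```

View pics/e3.png

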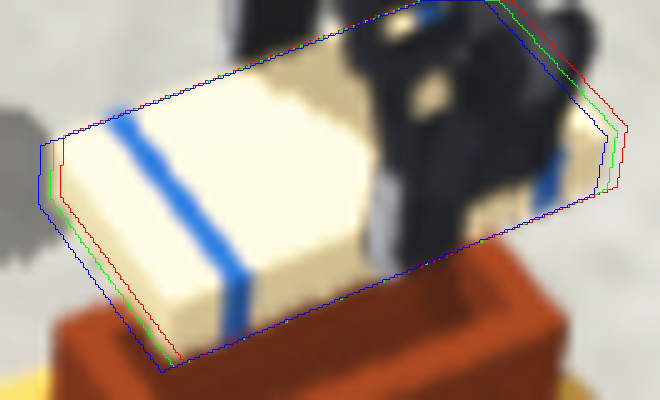

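Call:
drive_tool(
  gripper=[0.3,0.3,0.3,0.3,0.3,0.3,0.3,0.7,0.85,0.85,0.85],
  dp=[
    [0,0,0.06],
    [0,0,0.12],
    [0,0,0.17],
    [0,0,0.21],
    [0,0,0.226],
    [0,0,0.226],
    [0,0,0.226],
    [0,0,0.226],
    [0,0,0.226],
    [0,0,0.226],
    [0,0,0.226],
  ],
  twist=[0,0,0,0,0,0,0,0,0,0,0],
)

```text
time_s: 13.0
eef_pos: [560.8, 332.1, 64.7]
ee_rot: [0.0, 0.992, -0.124, -0.0]
force: [-0.2, -0.1, -0.3]
grip_width: 0.847
```

Call:
drive_tool(
  gripper=[0.85,1,1,1,1,1,1,1,1,1,1],
  dp=[
    [0,0,-0.15],
    [0,0,-0.35],
    [0,0,-0.55],
    [-0.2,0.1,-0.6],
    [-0.4,0.2,-0.6],
    [-0.6,0.2,-0.6],
    [-0.8,0.2,-0.6],
    [-1,0.2,-0.6],
    [-1,0.2,-0.6],
    [-1,0.2,-0.6],
    [-1,0.2,-0.6],
  ],
  twist=[0,0,0,0,0,0,0,0,0,0,0],
)

```text
time_s: 14.1
eef_pos: [358.0, 342.6, 184.9]
ee_rot: [-0.0, 0.992, -0.125, 0.0]
force: [0.5, -0.7, 0.4]
grip_width: 0.998
```

```bash
python3 -c "
from h import *
d=cap('f')
t=d['top']['pixels'][110:260,180:330,::-1];s=d['scene']['pixels'][180:330,290:440,::-1]
cv2.imwrite('pics/f.png',np.hstack([cv2.resize(t,(400,400),interpolation=2),cv2.resize(s,(400,400),interpolation=2)]))
"; python3 go.py 416 164 120 0
```

```text
t 14.2 pos [358.  342.5 184.7] yaw -14.3 tilt [ 0.e+00  1.e-04 -1.e+00] j6 2.35 F [-0.8  1.   0.5] g 0.997
dp [0.502  0.7926 0.3237] mm 198 twist -0.1594 alt 1.8406
```

View pics/f.png

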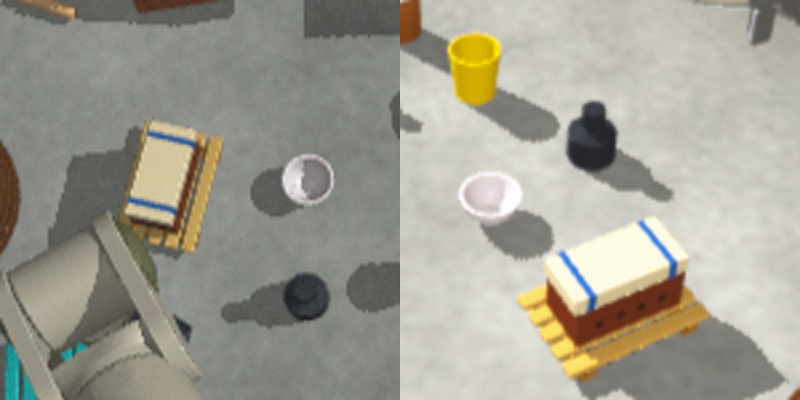

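```bash
cat > m3.py <<'E'
from h import *
d=load('f');S=d['scene'];T=d['top']
fc=lambda a:(((a[:,:,0]-a[:,:,2])>14)&(a[:,:,1]>0.85*a[:,:,0])&(a[:,:,2]>0.55*a[:,:,0]))|((a[:,:,2]-a[:,:,0])>40)
fw=lambda a:a.max(2)<95
fwt=lambda a:a.max(2)<75
os=[]
def do(nm,parts,views,p0,yaw,base):
    vs=[(c,w,mask(c,w,f,h)) for c,w,f,h in views]
    for v in(vs,vs[:1],vs[1:]):
        r=fit(v,parts,p0,yaw,base);x=r.x if yaw is None else np.r_[r.x,yaw];print(nm,x[:2].round(1),np.degrees(x[2]).round(1),round(r.fun/len(v),3))
        if len(v)==1:
            c,w,mk=v[0];o=lum(c,w).clip(0,255).astype(np.uint8)[:,:,::-1].copy()
            for m,col in((mk,(255,0,255)),(model(c,parts,x,w,base),(0,255,0))):
                cs,_=cv2.findContours(m,0,1);cv2.drawContours(o,cs,-1,col,1)
            os.append(cv2.resize(o,(390,290)))
do('cover',M['cover'],((T,(225,150,260,197),fc,True),(S,(342,256,410,298),fc,False)),[562,331,-.25],None,63)
do('weight',M['weight'],((T,(284,207,310,233),fwt,True),(S,(348,214,378,248),fw,False)),[417,163],0.,0)
cv2.imwrite('pics/m3.png',np.vstack([np.hstack(os[:2]),np.hstack(os[2:])]))
E
python3 m3.py
```

```text
cover [556.3 330.2] -14.7 0.411
cover [560.4 328.9] -19.4 0.407
cover [580.9 324.3] -14.5 0.376
weight [418.5 163.5] 0.0 0.104
weight [419.3 163.2] 0.0 0.067
weight [416.9 164.9] 0.0 0.124
```

View pics/m3.png

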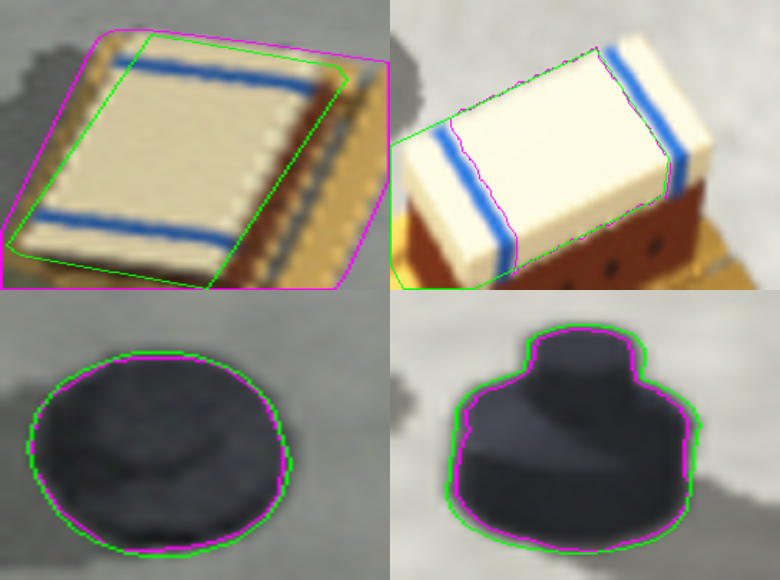

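```bash
python3 go.py 417.8 164.5 120 -14.3
```

```text
t 14.2 pos [358.  342.5 184.7] yaw -14.3 tilt [ 0.e+00  1.e-04 -1.e+00] j6 2.35 F [-0.8  1.   0.5] g 0.997
dp [0.5101 0.7879 0.3237] mm 199 twist -0.0005 alt 1.9995
```

Call:
drive_tool(
  gripper=[1,1,1,1,1,1,1,1],
  dp=[
    [0.13,0.2,0],
    [0.25,0.4,0],
    [0.38,0.6,0.05],
    [0.51,0.788,0.2],
    [0.51,0.788,0.324],
    [0.51,0.788,0.324],
    [0.51,0.788,0.324],
    [0.51,0.788,0.324],
  ],
  twist=[0,0,0,0,0,0,0,0],
)

```text
time_s: 15.0
eef_pos: [417.8, 165.5, 121.4]
ee_rot: [-0.0, 0.992, -0.124, 0.001]
force: [-0.3, 0.5, 0.4]
grip_width: 0.998
```

```bash
python3 go.py 417.8 164.5 41 -14.3
```

```text
t 15.0 pos [417.8 165.5 121.4] yaw -14.2 tilt [ 2.e-03 -9.e-04 -1.e+00] j6 1.93 F [-0.3  0.5  0.4] g 0.998
dp [0.0006 0.0052 0.4018] mm 80 twist 0.0009 alt -1.9991
```

Call:
drive_tool(
  gripper=[1,1,1,1,1,0.7,0.5,0.3,0.15,0.1,0.1,0.1,0.1,0.1],
  dp=[
    [0,0.005,0.15],
    [0,0.005,0.3],
    [0,0.005,0.38],
    [0,0.005,0.402],
    [0,0.005,0.402],
    [0,0.005,0.402],
    [0,0.005,0.402],
    [0,0.005,0.402],
    [0,0.005,0.402],
    [0,0.005,0.402],
    [0,0.005,0.402],
    [0,0.005,0.402],
    [0,0.005,0.402],
    [0,0.005,0.402],
  ],
  twist=[0,0,0,0,0,0,0,0,0,0,0,0,0,0],
  newtons=60,
)

```text
time_s: 16.4
eef_pos: [417.1, 163.8, 40.3]
ee_rot: [0.0, 0.992, -0.124, 0.0]
force: [-2.1, -1.8, 6.6]
grip_width: 0.281
```

Call:
drive_tool(
  gripper=[0.1,0.1,0.1,0.1,0.1,0.1,0.1],
  dp=[
    [0,0,-0.1],
    [0,0,-0.3],
    [0,0,-0.5],
    [0,0,-0.7],
    [0,0,-0.8],
    [0,0,-0.8],
    [0,0,-0.8],
  ],
  twist=[0,0,0,0,0,0,0],
)

```text
time_s: 17.1
eef_pos: [416.1, 163.8, 198.3]
ee_rot: [0.0, 0.992, -0.124, -0.001]
force: [-0.1, -0.6, -6.7]
grip_width: 0.281
```

```bash
python3 go.py 470 290 200 -14.2;python3 go.py 561.6 332 200 -14.2
```

```text
t 17.1 pos [416.1 163.8 198.3] yaw -14.3 tilt [-2.2e-03  8.0e-04 -1.0e+00] j6 1.93 F [-0.1 -0.6 -6.7] g 0.281
dp [ 0.1054 -0.6782 -0.0094] mm 137 twist -0.0009 alt 1.9991
t 17.1 pos [416.1 163.8 198.3] yaw -14.3 tilt [-2.2e-03  8.0e-04 -1.0e+00] j6 1.93 F [-0.1 -0.6 -6.7] g 0.281
dp [ 0.4974 -0.9947 -0.0105] mm 222 twist -0.0009 alt 1.9991
```

Call:
drive_tool(
  gripper=[0.1,0.1,0.1,0.1,0.1,0.1,0.1,0.1,0.1],
  dp=[
    [0.05,-0.1,0],
    [0.15,-0.3,0],
    [0.25,-0.5,0],
    [0.35,-0.7,0],
    [0.45,-0.9,0],
    [0.497,-0.994,0],
    [0.497,-0.994,0],
    [0.497,-0.994,0],
    [0.497,-0.994,0],
  ],
  twist=[0,0,0,0,0,0,0,0,0],
)

```text
time_s: 18.0
eef_pos: [561.6, 331.3, 198.3]
ee_rot: [0.001, 0.992, -0.125, -0.001]
force: [-1.0, 0.0, -6.5]
grip_width: 0.282
```

```bash
python3 go.py 561.2 332 140 -14.2
```

```text
t 18.0 pos [561.6 331.3 198.3] yaw -14.3 tilt [-0.0022  0.0017 -1.    ] j6 2.17 F [-1.   0.  -6.5] g 0.282
dp [-0.002  -0.0033  0.2916] mm 58 twist -0.0012 alt 1.9988
```

Call:
drive_tool(
  gripper=[0.1,0.1,0.1,0.1,0.1,0.1],
  dp=[
    [-0.002,-0.003,0.08],
    [-0.002,-0.003,0.18],
    [-0.002,-0.003,0.26],
    [-0.002,-0.003,0.292],
    [-0.002,-0.003,0.292],
    [-0.002,-0.003,0.292],
  ],
  twist=[0,0,0,0,0,0],
)

```text
time_s: 18.6
eef_pos: [562.3, 332.6, 142.3]
ee_rot: [-0.0, 0.992, -0.124, 0.001]
force: [-0.4, -0.7, -6.0]
grip_width: 0.282
```

```bash
python3 go.py 561.2 332 124 -14.2; python3 -c "
from h import *
d=cap('g');S=d['scene']
s=S['pixels'][205:325,330:430,::-1]
cv2.imwrite('pics/g.png',cv2.resize(s,None,fx=5,fy=5,interpolation=2))
"
```

```text
t 18.6 pos [562.3 332.6 142.3] yaw -14.3 tilt [ 1.1e-03 -8.0e-04 -1.0e+00] j6 2.18 F [-0.4 -0.7 -6. ] g 0.282
dp [-0.0047  0.0043  0.0914] mm 18 twist -0.001 alt 1.999
```

View pics/g.png

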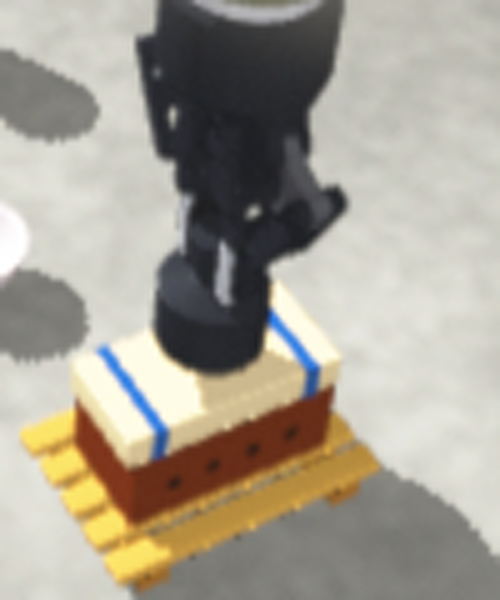

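Call:
drive_tool(
  gripper=[0.1,0.1,0.1,0.1,0.1,0.1,0.1],
  dp=[
    [-0.004,0.004,0.03],
    [-0.004,0.004,0.06],
    [-0.004,0.004,0.08],
    [-0.004,0.004,0.088],
    [-0.004,0.004,0.092],
    [-0.004,0.004,0.092],
    [-0.004,0.004,0.092],
  ],
  twist=[0,0,0,0,0,0,0],
)

```text
time_s: 19.4
eef_pos: [561.1, 332.2, 123.4]
ee_rot: [-0.0, 0.992, -0.124, 0.0]
force: [-3.1, -0.6, 0.7]
grip_width: 0.285
```

```bash
python3 go.py 561.2 332 123.3 -14.2
```

```text
t 19.4 pos [561.1 332.2 123.4] yaw -14.3 tilt [ 5.e-04 -4.e-04 -1.e+00] j6 2.18 F [-3.1 -0.6  0.7] g 0.285
dp [0.0005 0.0009 0.0005] mm 0 twist -0.0009 alt 1.9991
```

Call:
drive_tool(
  gripper=[0.35,0.5,0.6,0.7,0.8,0.8,0.8,0.8,0.9,1,1,1],
  dp=[
    [0,0,0],
    [0,0,0],
    [0,0,0],
    [0,0,0],
    [0,0,-0.1],
    [0,0,-0.25],
    [0,0,-0.4],
    [-0.1,0.2,-0.45],
    [-0.2,0.4,-0.45],
    [-0.3,0.6,-0.45],
    [-0.4,0.8,-0.45],
    [-0.4,0.8,-0.45],
  ],
  twist=[0,0,0,0,0,0,0,0,0,0,0,0],
)

```text
time_s: 20.6
eef_pos: [441.0, 194.4, 212.8]
ee_rot: [0.001, 0.992, -0.125, -0.001]
force: [-0.3, -0.3, -0.3]
grip_width: 0.998
```

```bash
python3 -c "
from h import *
d=cap('i')
t=d['top']['pixels'][110:260,180:330,::-1];s=d['scene']['pixels'][180:330,290:440,::-1]
cv2.imwrite('pics/i.png',np.hstack([cv2.resize(t,(400,400),interpolation=2),cv2.resize(s,(400,400),interpolation=2)]))
"; python3 go.py 437 160 200 -14
```

```text
t 20.7 pos [444.3 196.6 213.6] yaw -14.3 tilt [ 1.5e-03 -8.0e-04 -1.0e+00] j6 2.0 F [ 0.2 -0.   0.8] g 0.998
dp [0.0101 0.1862 0.068 ] mm 40 twist -0.0037 alt 1.9963
```

View pics/i.png

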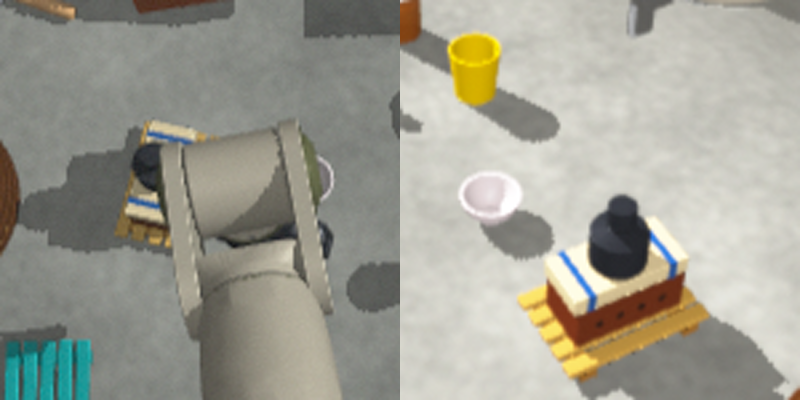

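```bash
cat > m4.py <<'E'
from h import *
T=load('b')['top'];S=load('i')['scene']
fj=lambda a:(a[:,:,0]-a[:,:,2]>25)|(a.min(2)>150)
fs=lambda a:(a[:,:,0]-a[:,:,2]>60)|(a.min(2)>222)
fcap=lambda a:a.min(2)>150
os=[]
def do(nm,parts,c,w,f,h,p0):
    mk=mask(c,w,f,h);r=fit([(c,w,mk)],parts,p0,0.);print(nm,r.x.round(1),round(r.fun,3))
    o=lum(c,w).clip(0,255).astype(np.uint8)[:,:,::-1].copy()
    for m,col in((mk,(255,0,255)),(model(c,parts,np.r_[r.x,0],w),(0,255,0))):
        cs,_=cv2.findContours(m,0,1);cv2.drawContours(o,cs,-1,col,1)
    os.append(cv2.resize(o,(260,300)))
do('jar top',M['jar'],T,(380,198,408,226),fj,True,[437,-157])
for r in(21,22,23,24):do('cap top%d'%r,[circ(r,80)],T,(380,198,408,226),fcap,False,[437,-157])
do('jar scn',M['jar'],S,(281,168,300,198),fs,True,[437,-157])
cv2.imwrite('pics/m4.png',np.hstack([os[0],os[2],os[-1]]))
E
python3 m4.py
```

```text
jar top [ 440.7 -153.8] 0.103
cap top21 [ 440.6 -153.8] 0.172
cap top22 [ 441.4 -153.7] 0.094
cap top23 [ 441.5 -154. ] 0.031
cap top24 [ 441.4 -153.5] 0.058
jar scn [ 435.6 -156.8] 0.058
```

View pics/m4.png

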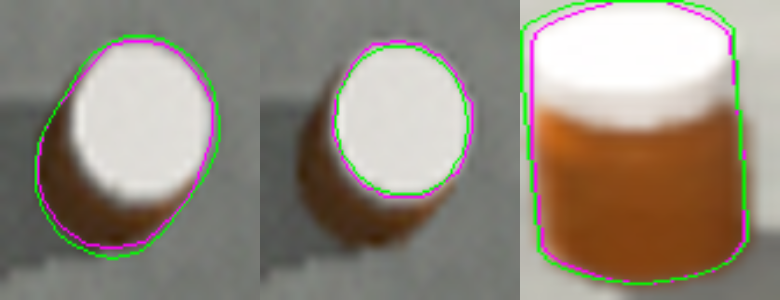

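Call:
drive_tool(
  gripper=[1,1,1,1,1,1,1],
  dp=[
    [0.05,0.2,0],
    [0.1,0.4,0],
    [0.15,0.6,0],
    [0.2,0.8,0],
    [0.22,0.98,0],
    [0.22,0.98,0],
    [0.22,0.98,0],
  ],
  twist=[-0.05,-0.1,-0.159,-0.159,-0.159,-0.159,-0.159],
)

```text
time_s: 21.4
eef_pos: [439.2, -4.1, 213.0]
ee_rot: [-0.0, 1.0, -0.0, 0.0]
force: [0.0, 0.5, -0.4]
grip_width: 1.004
```

```bash
python3 go.py 438.3 -154.8 130 0
```

```text
t 21.4 pos [439.2  -4.1 213. ] yaw -0.0 tilt [ 6.e-04 -2.e-04 -1.e+00] j6 1.29 F [ 0.   0.5 -0.4] g 1.004
dp [-0.0046  0.7534  0.4148] mm 172 twist -0.0003 alt 1.9997
```

Call:
drive_tool(
  gripper=[1,1,1,1,1,1,1,1],
  dp=[
    [0,0.2,0],
    [0,0.4,0],
    [-0.005,0.6,0.05],
    [-0.005,0.753,0.2],
    [-0.005,0.753,0.35],
    [-0.005,0.753,0.415],
    [-0.005,0.753,0.415],
    [-0.005,0.753,0.415],
  ],
  twist=[0,0,0,0,0,0,0,0],
)

```text
time_s: 22.2
eef_pos: [438.4, -154.0, 130.4]
ee_rot: [0.0, 1.0, 0.001, 0.0]
force: [0.5, 0.4, -0.4]
grip_width: 1.0
```

```bash
python3 go.py 438.3 -154.8 20 0; python3 -c "
from h import *
d=cap('j');S=d['scene']
cv2.imwrite('pics/j.png',cv2.resize(S['pixels'][110:220,210:350,::-1],None,fx=5,fy=5,interpolation=2))
"
```

```text
t 22.2 pos [ 438.4 -154.   130.4] yaw 0.1 tilt [ 8.e-04  3.e-04 -1.e+00] j6 0.98 F [ 0.5  0.4 -0.4] g 1.0
dp [-0.0009  0.0038  0.5522] mm 110 twist 0.0014 alt -1.9986
```

View pics/j.png

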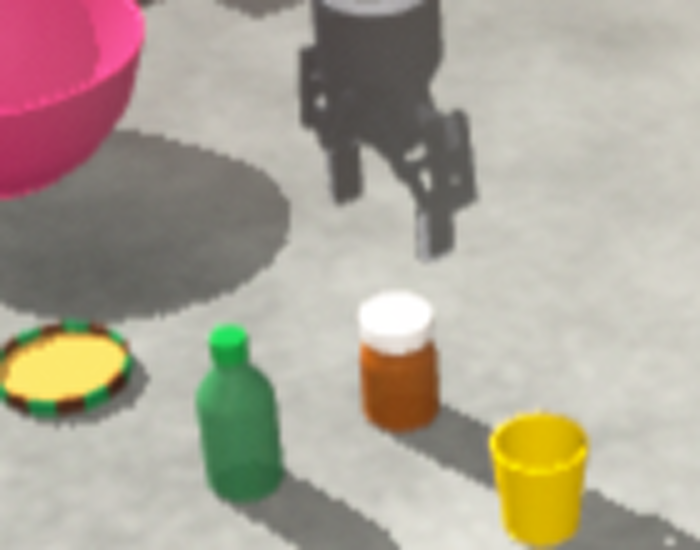

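Gripper is centred over the jar. Descend and grip.

Call:
drive_tool(
  gripper=[1,1,1,1,1,1,0.7,0.5,0.4,0.3,0.3,0.3,0.3],
  dp=[
    [0,0.004,0.15],
    [0,0.004,0.3],
    [0,0.004,0.43],
    [0,0.004,0.52],
    [0,0.004,0.552],
    [0,0.004,0.552],
    [0,0.004,0.552],
    [0,0.004,0.552],
    [0,0.004,0.552],
    [0,0.004,0.552],
    [0,0.004,0.552],
    [0,0.004,0.552],
    [0,0.004,0.552],
  ],
  twist=[0,0,0,0,0,0,0,0,0,0,0,0,0],
  newtons=40,
)

```text
time_s: 23.6
eef_pos: [437.9, -155.6, 20.7]
ee_rot: [0.0, 1.0, 0.0, 0.001]
force: [-2.1, 2.0, 8.7]
grip_width: 0.593
```

Call:
drive_tool(
  gripper=[0.3,0.3,0.3,0.3,0.3,0.3,0.3],
  dp=[
    [0,0,-0.1],
    [0,0,-0.3],
    [0,0,-0.5],
    [0,0,-0.7],
    [0,0,-0.8],
    [0,0,-0.8],
    [0,0,-0.8],
  ],
  twist=[0,0,0,0,0,0,0],
)

```text
time_s: 24.3
eef_pos: [437.0, -155.1, 178.7]
ee_rot: [-0.0, 1.0, 0.0, -0.0]
force: [-0.3, -0.1, -3.2]
grip_width: 0.588
```

```bash
python3 go.py 530 -20 180 0;python3 -c "
from h import *
d=load('a');S=d['scene'];T=d['top'];Tb=load('b')['top']
os=[]
def do(nm,parts,c,w,f,h,p0):
    mk=mask(c,w,f,h);r=fit([(c,w,mk)],parts,p0,0.);print(nm,r.x.round(1),round(r.fun,3))
    o=lum(c,w).clip(0,255).astype(np.uint8)[:,:,::-1].copy()
    for m,col in((mk,(255,0,255)),(model(c,parts,np.r_[r.x,0],w),(0,255,0))):
        cs,_=cv2.findContours(m,0,1);cv2.drawContours(o,cs,-1,col,1)
    os.append(cv2.resize(o,(390,290)))
do('b floor top',[circ(43,5)],Tb,(425,145,470,188),lambda a:(a[:,:,0]-a[:,:,2]>55)&(a[:,:,0]>130),False,[591,-343])
do('b rim top',M['cob'],Tb,(425,145,470,188),lambda a:(a.max(2)-a.min(2)>30),True,[591,-343])
do('a floor top',[circ(43,5)],T,(320,130,370,175),lambda a:(a[:,:,0]-a[:,:,2]>55)&(a[:,:,0]>130),False,[655,-7])
do('b rim scene',M['cob'],S,(203,168,241,195),lambda a:(a.max(2)-a.min(2)>35),True,[591,-343])
cv2.imwrite('pics/m5.png',np.vstack([np.hstack(os[:2]),np.hstack(os[2:])]))
"
```

```text
t 24.3 pos [ 437.  -155.1  178.7] yaw 0.0 tilt [-7.e-04 -4.e-04 -1.e+00] j6 0.98 F [-0.3 -0.1 -3.2] g 0.588
dp [ 0.4653 -0.6754 -0.0063] mm 164 twist 0.0003 alt -1.9997
b floor top [ 593.6 -341.9] 0.125
b rim top [ 594.  -343.2] 0.031
a floor top [655.5  -2.7] 0.129
b rim scene [ 587.8 -343.8] 0.034
```

View pics/m5.png

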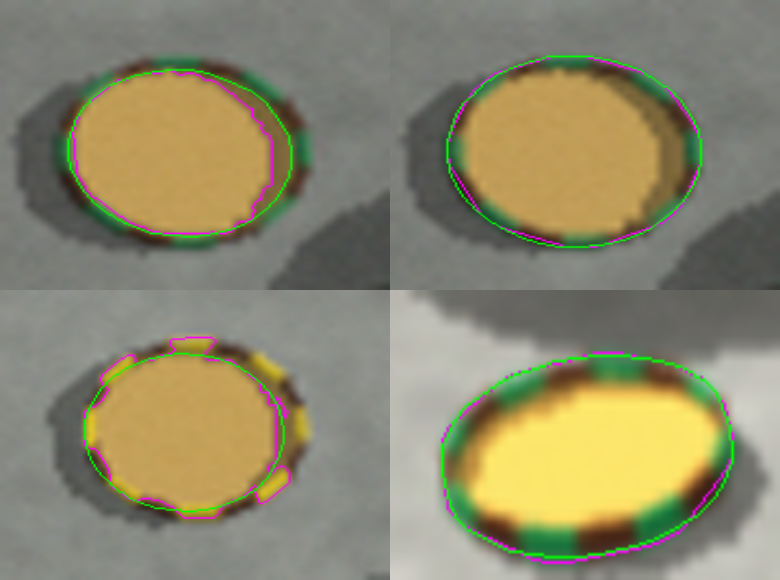

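Call:
drive_tool(
  gripper=[0.3,0.3,0.3,0.3,0.3,0.3,0.3],
  dp=[
    [0.07,-0.1,0],
    [0.18,-0.25,0],
    [0.3,-0.42,0],
    [0.4,-0.58,0],
    [0.465,-0.675,0],
    [0.465,-0.675,0],
    [0.465,-0.675,0],
  ],
  twist=[0,0,0,0,0,0,0],
)

```text
time_s: 25.0
eef_pos: [529.6, -20.2, 177.7]
ee_rot: [-0.0, 1.0, 0.001, -0.002]
force: [0.2, -0.1, -1.7]
grip_width: 0.598
```

```bash
python3 go.py 655 -7.4 70 0
```

```text
t 25.0 pos [529.6 -20.2 177.7] yaw 0.1 tilt [-3.3e-03 -6.0e-04 -1.0e+00] j6 1.31 F [ 0.2 -0.1 -1.7] g 0.598
dp [ 0.6288 -0.0627  0.5365] mm 166 twist 0.0009 alt -1.9991
```

Call:
drive_tool(
  gripper=[0.3,0.3,0.3,0.3,0.3,0.3,0.3,0.3],
  dp=[
    [0.12,-0.01,0],
    [0.3,-0.03,0],
    [0.5,-0.06,0.1],
    [0.629,-0.063,0.25],
    [0.629,-0.063,0.42],
    [0.629,-0.063,0.537],
    [0.629,-0.063,0.537],
    [0.629,-0.063,0.537],
  ],
  twist=[0,0,0,0,0,0,0,0],
)

```text
time_s: 25.8
eef_pos: [656.0, -8.6, 72.5]
ee_rot: [0.0, 1.0, -0.0, -0.0]
force: [-0.2, -0.4, -1.8]
grip_width: 0.594
```

```bash
python3 go.py 655 -7.4 27 0;python3 -c "
from h import *
d=cap('k');S=d['scene']
cv2.imwrite('pics/k.png',cv2.resize(S['pixels'][150:270,220:340,::-1],None,fx=5,fy=5,interpolation=2))
"
```

```text
t 25.8 pos [656.   -8.6  72.5] yaw -0.0 tilt [-3.e-04  1.e-04 -1.e+00] j6 1.38 F [-0.2 -0.4 -1.8] g 0.594
dp [-0.0049 -0.006   0.2273] mm 45 twist -0.0003 alt 1.9997
```

View pics/k.png

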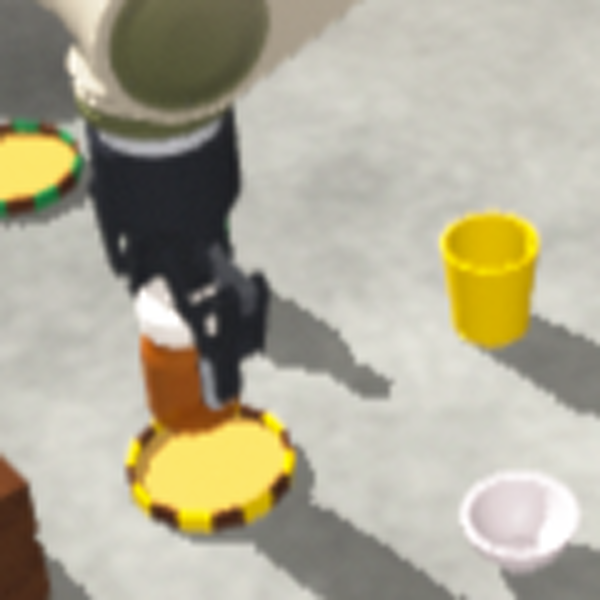

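Call:
drive_tool(
  gripper=[0.3,0.3,0.3,0.3,0.3,0.3,0.3,0.3],
  dp=[
    [-0.005,-0.006,0.06],
    [-0.005,-0.006,0.13],
    [-0.005,-0.006,0.18],
    [-0.005,-0.006,0.21],
    [-0.005,-0.006,0.225],
    [-0.005,-0.006,0.231],
    [-0.005,-0.006,0.231],
    [-0.005,-0.006,0.231],
  ],
  twist=[0,0,0,0,0,0,0,0],
)

```text
time_s: 26.7
eef_pos: [655.4, -6.5, 26.2]
ee_rot: [0.0, 1.0, 0.0, 0.0]
force: [0.1, -0.3, -1.8]
grip_width: 0.591
```

```bash
python3 go.py 655 -7.4 26 0
```

```text
t 26.7 pos [655.4  -6.5  26.2] yaw 0.0 tilt [ 8.e-04  1.e-04 -1.e+00] j6 1.38 F [ 0.1 -0.3 -1.8] g 0.591
dp [-0.0019  0.0044  0.0012] mm 1 twist 0.0004 alt -1.9996
```

Call:
drive_tool(
  gripper=[0.3,0.3,0.3,0.75,0.9,1,1,1,1,1,1],
  dp=[
    [-0.002,0.004,0.003],
    [-0.002,0.004,0.003],
    [-0.002,0.004,0.003],
    [-0.002,0.004,0.003],
    [-0.002,0.004,0.003],
    [-0.002,0.004,0.003],
    [-0.002,0.004,-0.15],
    [-0.002,0.004,-0.4],
    [-0.002,0.004,-0.65],
    [-0.002,0.004,-0.85],
    [-0.002,0.004,-0.85],
  ],
  twist=[0,0,0,0,0,0,0,0,0,0,0],
)

```text
time_s: 27.8
eef_pos: [656.7, -7.7, 202.6]
ee_rot: [0.001, 1.0, 0.0, 0.005]
force: [0.7, -0.7, 0.2]
grip_width: 1.002
```

```bash
python3 go.py 465 -2 190 0;python3 -c "
from h import *
d=cap('l');S=d['scene']
cv2.imwrite('pics/l.png',cv2.resize(S['pixels'][150:270,220:340,::-1],None,fx=5,fy=5,interpolation=2))
"
```

```text
t 27.8 pos [656.7  -7.7 202.6] yaw 0.0 tilt [ 0.011   0.0022 -0.9999] j6 1.38 F [ 0.7 -0.7  0.2] g 1.002
dp [-0.9593 -0.0291  0.0525] mm 192 twist 0.0004 alt -1.9996
```

View pics/l.png

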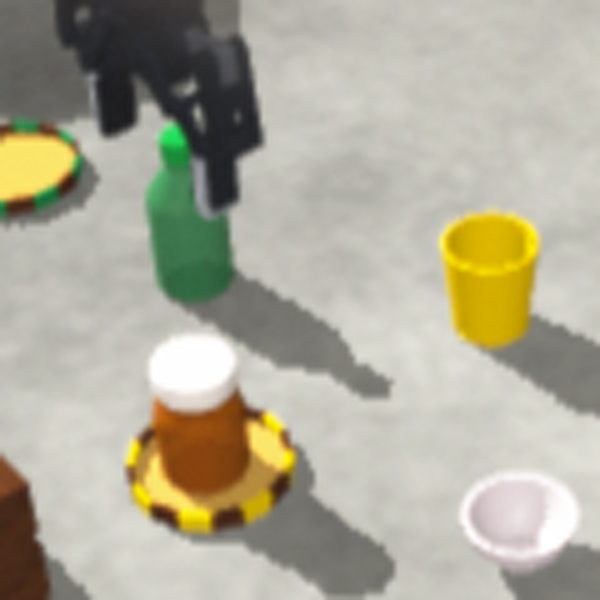

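Call:
drive_tool(
  gripper=[1,1,1,1,1,1,1],
  dp=[
    [-0.2,-0.01,0],
    [-0.4,-0.02,0],
    [-0.6,-0.03,0.01],
    [-0.8,-0.03,0.03],
    [-0.959,-0.029,0.05],
    [-0.959,-0.029,0.05],
    [-0.959,-0.029,0.05],
  ],
  twist=[0,0,0,0,0,0,0],
)

```text
time_s: 28.6
eef_pos: [462.5, -1.6, 185.1]
ee_rot: [-0.0, 1.0, 0.0, -0.001]
force: [0.4, 0.3, 0.9]
grip_width: 1.001
```

```bash
python3 go.py 445.1 -2 110 0;python3 -c "
from h import *
d=cap('m')
cv2.imwrite('pics/m.png',cv2.resize(d['top']['pixels'][110:250,280:480,::-1],None,fx=4,fy=4,interpolation=2))
"
```

```text
t 28.6 pos [462.5  -1.6 185.1] yaw 0.0 tilt [-1.4e-03 -4.0e-04 -1.0e+00] j6 1.31 F [0.4 0.3 0.9] g 1.001
dp [-0.0866  0.0022  0.3758] mm 77 twist 0.0001 alt -1.9999
```

View pics/m.png

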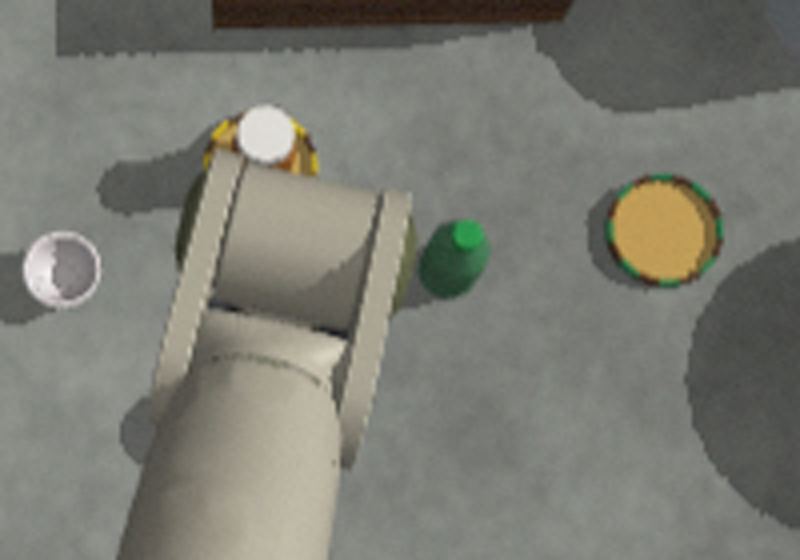

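Measure the jar's placement (top cap and scene silhouette).

```bash
python3 -c "
from h import *
d=load('m');S=d['scene'];T=d['top']
os=[]
def do(nm,parts,c,w,f,h,p0):
    mk=mask(c,w,f,h);r=fit([(c,w,mk)],parts,p0,0.,5);print(nm,r.x.round(1),round(r.fun,3))
    o=lum(c,w).clip(0,255).astype(np.uint8)[:,:,::-1].copy()
    for m,col in((mk,(255,0,255)),(model(c,parts,np.r_[r.x,0],w,5),(0,255,0))):
        cs,_=cv2.findContours(m,0,1);cv2.drawContours(o,cs,-1,col,1)
    os.append(cv2.resize(o,(390,390)))
do('cap',[circ(23,80)],T,(336,133,358,155),lambda a:a.min(2)>150,False,[655,-7])
do('jar',M['jar'],S,(246,214,274,252),lambda a:((a[:,:,0]-a[:,:,2]>60)&(a[:,:,1]<.6*a[:,:,0]))|(a.min(2)>222),True,[655,-7])
cv2.imwrite('pics/n.png',np.hstack(os))
"
```

```text
cap [658.4  -8.8] 0.054
jar [653.1  -9.6] 0.101
```

View pics/n.png

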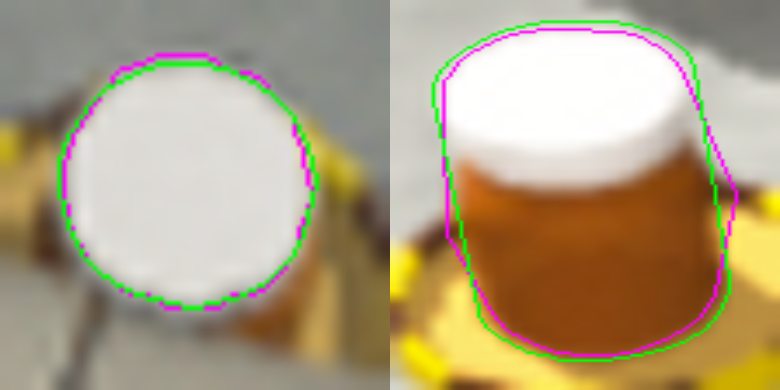

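Call:
drive_tool(
  gripper=[1,1,1,1,1,1],
  dp=[
    [-0.05,0,0.05],
    [-0.087,0.002,0.2],
    [-0.087,0.002,0.34],
    [-0.087,0.002,0.376],
    [-0.087,0.002,0.376],
    [-0.087,0.002,0.376],
  ],
  twist=[0,0,0,0,0,0],
)

```text
time_s: 29.3
eef_pos: [446.5, -2.2, 111.6]
ee_rot: [0.0, 1.0, 0.0, 0.001]
force: [0.3, -0.5, 0.4]
grip_width: 0.997
```

```bash
python3 go.py 445.1 -2 32 0
```

```text
t 29.3 pos [446.5  -2.2 111.6] yaw 0.0 tilt [ 1.4e-03  4.0e-04 -1.0e+00] j6 1.3 F [ 0.3 -0.5  0.4] g 0.997
dp [-0.0075 -0.001   0.3979] mm 80 twist 0.0004 alt -1.9996
```

Call:
drive_tool(
  gripper=[1,1,1,1,1,1,0.85,0.7,0.6,0.5,0.5,0.5,0.5],
  dp=[
    [-0.007,0,0.1],
    [-0.007,0,0.22],
    [-0.007,0,0.32],
    [-0.007,0,0.38],
    [-0.007,0,0.398],
    [-0.007,0,0.398],
    [-0.007,0,0.398],
    [-0.007,0,0.398],
    [-0.007,0,0.398],
    [-0.007,0,0.398],
    [-0.007,0,0.398],
    [-0.007,0,0.398],
    [-0.007,0,0.398],
  ],
  twist=[0,0,0,0,0,0,0,0,0,0,0,0,0],
  newtons=22,
)

```text
time_s: 30.6
eef_pos: [444.9, -2.0, 32.2]
ee_rot: [0.0, 1.0, 0.0, 0.001]
force: [-1.4, 1.4, 9.0]
grip_width: 0.689
```

Call:
drive_tool(
  gripper=[0.5,0.5,0.5,0.5,0.5,0.5,0.5,0.5],
  dp=[
    [0,0,-0.03],
    [0,0,-0.1],
    [0,0,-0.25],
    [0,0,-0.45],
    [0,0,-0.65],
    [0,0,-0.85],
    [0,0,-0.85],
    [0,0,-0.85],
  ],
  twist=[0,0,0,0,0,0,0,0],
)

```text
time_s: 31.4
eef_pos: [444.1, -2.0, 201.6]
ee_rot: [0.0, 1.0, 0.0, 0.001]
force: [0.2, -0.0, -1.1]
grip_width: 0.686
```

```bash
python3 go.py 470 -180 200 0;python3 -c "
from h import *
d=cap('o');S=d['scene']
cv2.imwrite('pics/o.png',cv2.resize(S['pixels'][100:260,200:360,::-1],None,fx=3.5,fy=3.5,interpolation=2))
"
```

```text
t 31.4 pos [444.1  -2.  201.6] yaw 0.0 tilt [ 1.3e-03  4.0e-04 -1.0e+00] j6 1.3 F [ 0.2 -0.  -1.1] g 0.686
dp [0.1292 0.8901 0.0084] mm 180 twist 0.0003 alt -1.9997
```

View pics/o.png

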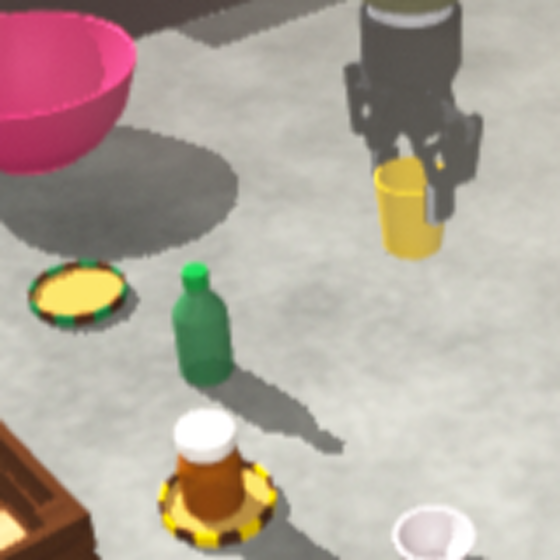

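Call:
drive_tool(
  gripper=[0.5,0.5,0.5,0.5,0.5,0.5,0.5],
  dp=[
    [0.02,0.12,0],
    [0.05,0.3,0],
    [0.08,0.5,0],
    [0.1,0.7,0],
    [0.129,0.89,0],
    [0.129,0.89,0],
    [0.129,0.89,0],
  ],
  twist=[0,0,0,0,0,0,0],
)

```text
time_s: 32.2
eef_pos: [469.5, -180.1, 199.7]
ee_rot: [-0.001, 1.0, -0.0, -0.001]
force: [0.1, 0.7, -1.1]
grip_width: 0.685
```

```bash
python3 go.py 590.9 -343.5 180 0
```

```text
t 32.2 pos [ 469.5 -180.1  199.7] yaw -0.0 tilt [-0.0025 -0.0019 -1.    ] j6 0.97 F [ 0.1  0.7 -1.1] g 0.685
dp [0.6081 0.8166 0.0953] mm 205 twist -0.0006 alt 1.9994
```

Call:
drive_tool(
  gripper=[0.5,0.5,0.5,0.5,0.5,0.5,0.5,0.5],
  dp=[
    [0.07,0.1,0],
    [0.2,0.27,0],
    [0.33,0.45,0.02],
    [0.46,0.62,0.05],
    [0.57,0.77,0.08],
    [0.608,0.817,0.095],
    [0.608,0.817,0.095],
    [0.608,0.817,0.095],
  ],
  twist=[0,0,0,0,0,0,0,0],
)

```text
time_s: 33.0
eef_pos: [591.6, -341.8, 181.6]
ee_rot: [-0.001, 1.0, 0.001, -0.001]
force: [0.1, 0.1, 0.0]
grip_width: 0.688
```

```bash
python3 go.py 590.9 -343.5 70 0
```

```text
t 33.0 pos [ 591.6 -341.8  181.6] yaw 0.1 tilt [-0.0011 -0.0012 -1.    ] j6 0.87 F [0.1 0.1 0. ] g 0.688
dp [-0.0031  0.0091  0.5581] mm 112 twist 0.0011 alt -1.9989
```

Call:
drive_tool(
  gripper=[0.5,0.5,0.5,0.5,0.5,0.5],
  dp=[
    [-0.003,0.009,0.15],
    [-0.003,0.009,0.33],
    [-0.003,0.009,0.48],
    [-0.003,0.009,0.55],
    [-0.003,0.009,0.558],
    [-0.003,0.009,0.558],
  ],
  twist=[0,0,0,0,0,0],
)

```text
time_s: 33.6
eef_pos: [591.6, -345.0, 72.1]
ee_rot: [0.001, 1.0, 0.001, 0.001]
force: [-0.0, 0.0, -0.7]
grip_width: 0.687
```

```bash
python3 go.py 590.9 -343.5 37.5 0;python3 -c "
from h import *
d=cap('p');S=d['scene']
cv2.imwrite('pics/p.png',cv2.resize(S['pixels'][100:220,180:300,::-1],None,fx=5,fy=5,interpolation=2))
"
```

```text
t 33.6 pos [ 591.6 -345.    72.1] yaw 0.1 tilt [ 0.0016  0.0012 -1.    ] j6 0.87 F [-0.   0.  -0.7] g 0.687
dp [-0.0039 -0.008   0.1732] mm 35 twist 0.0006 alt -1.9994
```

View pics/p.png

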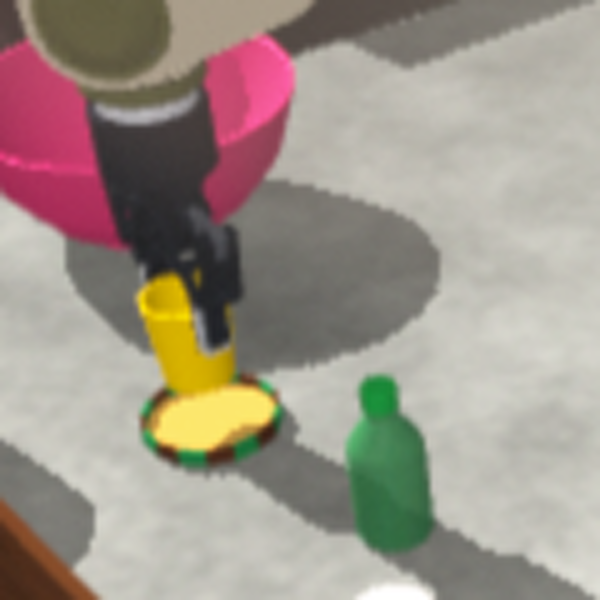

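Call:
drive_tool(
  gripper=[0.5,0.5,0.5,0.5,0.5,0.5,0.5],
  dp=[
    [-0.004,-0.006,0.06],
    [-0.004,-0.006,0.12],
    [-0.004,-0.006,0.155],
    [-0.004,-0.006,0.17],
    [-0.004,-0.006,0.174],
    [-0.004,-0.006,0.174],
    [-0.004,-0.006,0.174],
  ],
  twist=[0,0,0,0,0,0,0],
)

```text
time_s: 34.4
eef_pos: [590.8, -343.5, 37.4]
ee_rot: [-0.0, 1.0, 0.0, 0.0]
force: [-4.4, 6.4, 13.1]
grip_width: 0.685
```

```bash
python3 go.py 590.9 -343.5 37.2 0
```

```text
t 34.4 pos [ 590.8 -343.5   37.4] yaw 0.1 tilt [ 9.e-04 -3.e-04 -1.e+00] j6 0.87 F [-4.4  6.4 13.1] g 0.685
dp [0.0006 0.0002 0.0008] mm 0 twist 0.0006 alt -1.9994
```

Call:
drive_tool(
  gripper=[0.5,0.5,0.5],
  dp=[
    [0,0,-0.004],
    [0,0,-0.005],
    [0,0,-0.005],
  ],
  twist=[0,0,0],
)

```text
time_s: 34.7
eef_pos: [590.5, -343.6, 37.3]
ee_rot: [-0.0, 1.0, 0.0, 0.0]
force: [-2.1, 2.9, 7.0]
grip_width: 0.687
```

```bash
python3 go.py 590.9 -343.5 37.5 0;python3 -c "
from h import *
d=cap('q');S=d['scene']
cv2.imwrite('pics/q.png',cv2.resize(S['pixels'][110:210,180:280,::-1],None,fx=6,fy=6,interpolation=2))
"
```

```text
t 34.7 pos [ 590.5 -343.6   37.3] yaw 0.0 tilt [ 2.e-04 -4.e-04 -1.e+00] j6 0.87 F [-2.1  2.9  7. ] g 0.687
dp [ 0.0021 -0.0007 -0.001 ] mm 0 twist 0.0004 alt -1.9996
```

View pics/q.png

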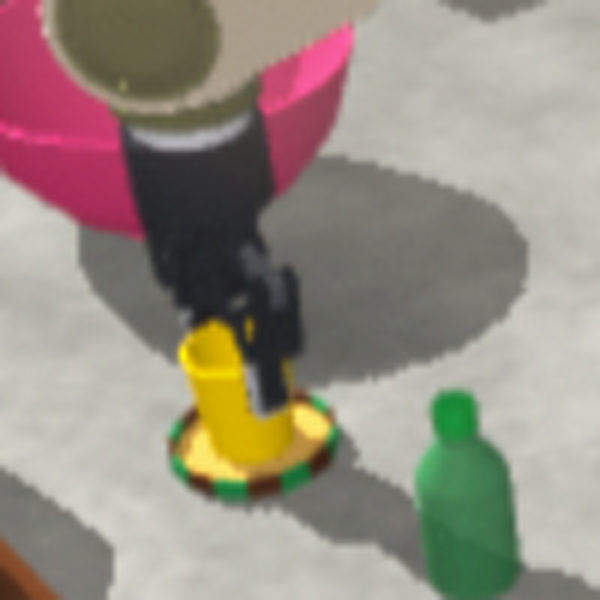

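Cup sits centrally in the green-striped coaster; release and back off.

Call:
drive_tool(
  gripper=[0.5,0.5,0.75,0.9,1,1,1,1,1,1,1,1,1],
  dp=[
    [0,0,-0.003],
    [0,0,-0.003],
    [0,0,-0.003],
    [0,0,-0.003],
    [0,0,-0.003],
    [0,0,-0.05],
    [0,0,-0.2],
    [0,0,-0.4],
    [0,0,-0.6],
    [0,0,-0.8],
    [-0.3,0,-0.8],
    [-0.6,0,-0.8],
    [-0.6,0,-0.8],
  ],
  twist=[0,0,0,0,0,0,0,0,0,0,0,0,0],
)

```text
time_s: 36.1
eef_pos: [467.2, -343.7, 197.6]
ee_rot: [0.0, 1.0, -0.0, -0.0]
force: [-0.9, 0.4, -0.4]
grip_width: 1.0
```

```bash
python3 go.py 380 -450 200 0
```

```text
t 36.1 pos [ 467.2 -343.7  197.6] yaw -0.0 tilt [-6.e-04  1.e-04 -1.e+00] j6 0.74 F [-0.9  0.4 -0.4] g 1.0
dp [-0.4358  0.5321 -0.0117] mm 138 twist -0.0005 alt 1.9995
```

Call:
drive_tool(
  gripper=[1,1,1,1,1,1,1,1],
  dp=[
    [-0.2,0.1,-0.05],
    [-0.4,0.2,-0.1],
    [-0.6,0.35,-0.15],
    [-0.8,0.5,-0.15],
    [-0.87,0.6,-0.15],
    [-0.87,0.6,-0.15],
    [-0.87,0.6,-0.15],
    [-0.87,0.6,-0.15],
  ],
  twist=[0,0,0,0,0,0,0,0],
)

```text
time_s: 36.9
eef_pos: [297.1, -463.4, 227.0]
ee_rot: [0.0, 1.0, 0.001, 0.0]
force: [-0.6, -0.7, -0.4]
grip_width: 1.004
```

```bash
python3 -c "
from h import *
d=cap('z')
cv2.imwrite('pics/z1.png',cv2.resize(d['top']['pixels'][120:260,190:480,::-1],None,fx=2.75,fy=2.75,interpolation=2))
cv2.imwrite('pics/z2.png',cv2.resize(d['scene']['pixels'][140:330,190:430,::-1],None,fx=3,fy=3,interpolation=2))
S=d['scene'];T=d['top']
def do(nm,parts,c,w,f,h,p0,base,yaw=0.):
    mk=mask(c,w,f,h);r=fit([(c,w,mk)],parts,p0,yaw,base);print(nm,r.x.round(1),round(r.fun,3))
fy=lambda a:(a[:,:,0]-a[:,:,2]>90)&(a[:,:,0]<400)
fd=lambda a:a.max(2)<75
do('weight T',M['weight'],T,(220,155,262,190),fd,False,[561,332],83)
do('weight S',M['weight'],S,(355,245,390,290),lambda a:a.max(2)<95,False,[561,332],83)
do('cap T',[circ(23,80)],T,(330,130,362,158),lambda a:a.min(2)>150,False,[655,-7],5)
"
```

```text
weight T [565.2 332.4] 0.137
weight S [557.8 331.7] 0.143
cap T [658.3  -9. ] 0.058
```

View pics/z1.png

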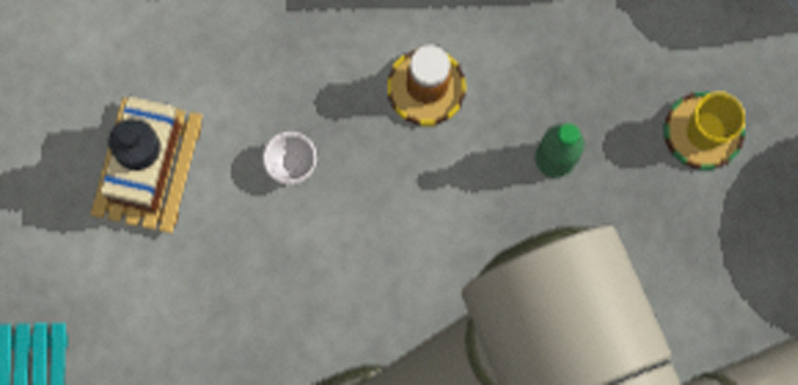

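View pics/z2.png

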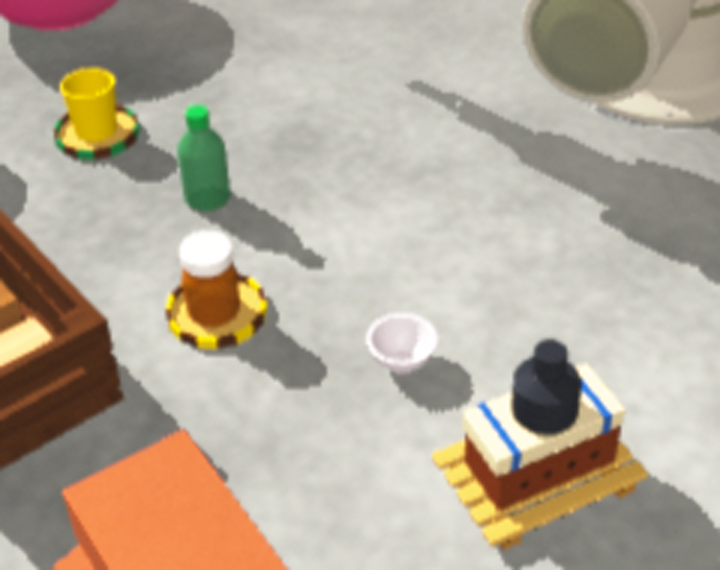

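```bash
python3 -c "
from h import *
d=load('z')
S=d['scene'];T=d['top'];os=[]
def do(nm,parts,c,w,f,h,p0,base):
    mk=mask(c,w,f,h);r=fit([(c,w,mk)],parts,p0,0.,base);print(nm,r.x.round(1),round(r.fun,3))
    o=lum(c,w).clip(0,255).astype(np.uint8)[:,:,::-1].copy()
    for m,col in((mk,(255,0,255)),(model(c,parts,np.r_[r.x,0],w,base),(0,255,0))):
        cs,_=cv2.findContours(m,0,1);cv2.drawContours(o,cs,-1,col,1)
    os.append(cv2.resize(o,(390,390)))
f=lambda a:(a[:,:,2]<50)&(a[:,:,0]-a[:,:,2]>60)&(a[:,:,1]>.7*a[:,:,0])
do('cup T',M['cup'],T,(438,150,464,180),f,True,[591,-343],5)
do('cup S',M['cup'],S,(206,158,234,190),lambda a:(a[:,:,2]<70)&(a[:,:,0]-a[:,:,2]>60)&(a[:,:,1]>.7*a[:,:,0]),False,[591,-343],5)
cv2.imwrite('pics/z3.png',np.hstack(os))
"
```

```text
cup T [ 591. -343.] 0.034
cup S [ 587.8 -342.9] 0.165
```

View pics/z3.png

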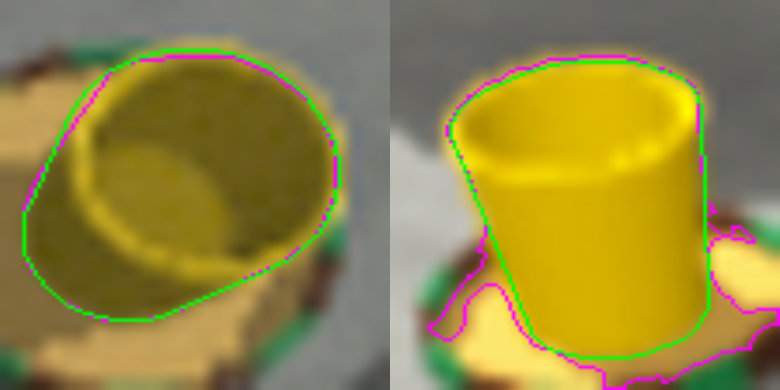

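```bash
python3 -c "
from rig import job
print(job.finish_job())"
```

```text
the job is handed in; nothing more can be done
None
```

The pressing corner is set out and the job is handed in at about 37 s of the 144 s allowed. I did it in the order asked.

- **Stand:** the mould went onto the bamboo stand first, then the cover on the mould, then the weight on the cover.
- **Coasters:** the jar went on the left coaster, which was the yellow-striped one. The cup went mouth up on the green-striped one.

The final pictures show everything upright. The bottle and dish still stand where they were, and the gripper is clear of everything.

| Item | Last check |
|---|---|
| Mould on stand | within about 1 mm and 1° of the stand's centre and line, in both cameras |
| Cover on mould | looks square; judged by eye and from the arm's position, because the measuring fit failed |
| Weight on cover | within about 1 mm, from averaging the two cameras and from the arm's position |
| Jar in coaster | about 2 mm off centre |
| Cup in coaster | within 1 mm in the scene camera, about 3 mm off in the top camera |

- **Camera disagreement:** the two cameras differ by about 4 to 7 mm in x, so I averaged them or compared things within one camera.
- **Cup contact:** when I lowered the cup, contact on the tool rose to about 15 N. I eased it before letting go.

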